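# Let off the ratchet lever clamp and take out the blank

## Task

Let the blank out of the ratchet clamp. The catch binds while the clamp is under load, so do not force it: ease the lever just far enough towards tighter to take the load off, without crushing the soft wood, squeeze the catch to the lever bar, keep it squeezed and keep hold of the lever while you bring it all the way back to its stop. Then take the blank out and lay it flat on the bench, leaving the other things alone.

Things in the scene. Friction and masses are not known exactly. Their poses are not given: they have to be found in the camera images.
- clamp: Dark steel bench clamp, bolted down. Origin: under its base plate, 4 mm above the bench, on the axis of the upright shaft the lever turns on; x points away from the lever's handle, y from the shaft towards blank and fence, z up. Plate 12 mm thick, x -82 to 44, y -57 to 205 mm. Fence from y 166 mm, 46 mm high. A screw behind the fence sets how tight the clamp is, different every time.
- shaft (a point): Centre of the toothed ratchet wheel on the shaft (72 mm across, 14 mm high, 18 saw teeth), 37 mm above the bench; axes as clamp. The wheel is fixed and never turns; the lever swings round it and the catch's nose drops behind its teeth. The shaft's nut ends 54 mm above the bench.
- lever (a joint): Angle of the lever about the shaft, rad. Handle along the clamp's -x at 0; as found 0.02 to 0.06 (clamped). Larger: backed off, counter-clockwise from above; stop at 0.56, where it stays. Smaller: tighter. The jaw follows, 40 mm a radian. Catch squeezed, the load drives the lever back over the first 0.1 rad, then it runs freely; let go early, the catch drops into a tooth (every 0.35 rad).
- grip (a point): Point on the lever midway between bar and catch blade, 140 mm from the shaft's axis, 37 mm above the bench: take both together here. Axes: x from handle to shaft, y from blade to bar (the tightening direction), z up. 37 mm over bar and blade, 18 mm gap between them. As found the load pushes the lever towards -y against the catch with 13 to 18 N here; easing it tighter takes 2 to 3 N for each mm.
- bar (a point): Point in the middle of the lever's bar at the same distance from the shaft. The bar (steel with a dark wooden scale, 13 mm thick, 25 to 45 mm above the bench) runs straight from 60 to 175 mm from the shaft; beyond 85 mm there is only the bench under bar and blade. Axes as grip.
- blade (a point): Point in the middle of the catch's blade (5 mm steel, 29 to 44 mm above the bench), beside the bar on its -y side. Squeezing it 12 to 15 mm towards the bar, until it stops (21 to 24 mm over both), lifts the nose clear of the teeth; the spring alone takes 3 to 4 N here.
- catch: The whole sprung catch (pawl) on the lever; origin: its upright pivot pin, 4 mm above the bench. Under load friction binds its nose in the tooth: forcing it in would take over 25 N at the blade, and above 25 N from the fingers it bends. With most of the load eased off, a grip of 10 to 12 N draws the blade right in.
- pad: Wooden face of the moving jaw (50 x 8 x 28 mm) on stiff springs, pressing on one end of the blank. Origin: centre of its front face, 32 mm above the bench. It presses with 40 to 65 N as found; above 80 N (22 N at the lever's grip point) it crushes the soft wood.
- blank_mid (a point): Centre of the blank, a plain block of soft brown wood 45 x 80 x 30 mm (x, y, z) lying on the clamp's base plate, clamped by its two ends along y between pad and fence; its centre is then 31 mm above the bench. Its long sides (45 mm apart) are free to grip, with clear space beside them down to the base plate.
- dust_brush: Wooden dust brush with bristles, 31 x 207 x 46 mm, lying on the bench; origin under its middle. Leave alone.
- try_square: Try square, 163 x 100 x 19 mm, lying on the thin plywood sheet; origin under its middle. Leave alone.
- tape_spool: Small roll of tape, 53 mm across, 20 mm high, lying on the bench; origin under its middle. Leave alone.
- oil_can: Oil can, 68 mm across, 136 mm high with its spout, standing on the thin plywood sheet; origin under its middle. Leave alone.
Mind the look-alikes: they are no part of the job. What is shaped like the part that bears blank_mid but blue is not meant.

How it is judged:
On the way, in this order (a step that is already met when the one before it is completed fails the run):
1. the lever is brought right back to its stop with the blank still in the clamp (value of joint lever above 0.47 rad and height (world z) of blank_mid below 0.04 m), for 0.2 s.
2. the blank is lifted out of the clamp (height (world z) of blank_mid above 0.05 m), for 0.1 s.
At the end, for the whole second after the job is handed in: The lever is back at its stop (over 0.47 rad) and the blank lies flat on the bench top itself, its underside down (centre 11 to 21 mm above the bench, tilt under 0.1 rad), released (value of joint lever above 0.47 rad and height (world z) of blank_mid between 0.011 and 0.021 m and angle between blank_mid's own z axis and vertical below 0.1 rad); the robot touches nothing.
It fails at once if the catch is forced: the fingers press on it with more than 25 N (contact force between the fingers and catch above 25 N).
It fails at once if the wood is crushed: the pad presses with more than 80 N (contact force between pad and anything else above 80 N).
It fails at once if the lever flies back out of control (over 3 rad/s) (velocity of joint lever above 3 rad/s).
It fails at once if the blank is dropped or thrown (over 1 m/s) (linear speed of blank above 1 m/s).
It fails at once if a bystander is pushed more than 2 cm (distance of any of dust_brush, try_square, tape_spool, oil_can from where it was at the start of the episode above 0.02 m).
It also fails if it takes over 64 s, if anything falls off the work surface, if the arm or the gripper's body presses on something with over 40 N, if the wrist force passes 120 N, or if a joint passes its speed limit or range.

## Robot

A 6-joint arm with a two-finger parallel gripper is mounted at the origin on a cart in front of the work surface, level with it; the furniture and walls round the work are solid. World frame = base frame: x ahead of the robot, y to its left, z up, the work surface at z = 0. Lengths are in m, angles in rad, forces in N, time in s.
With the tool pointing down it reaches from about 0.375 to 0.9 m from the base axis. Payload 3.1 kg.
Tool frame: the origin (TCP) lies midway between the tips of the shut fingers; the grasp point (between the pads) lies 19 mm behind it; x points along the fingers, y is the direction in which the jaws open and shut, and the axes are right-handed (so a half turn about x gives the same grasp; the last joint's range is limited). The gripper opens to 85 mm and grips with 20 to 120 N. Pads are 22 mm wide; open, the fingers measure 114 mm over their backs; the gripper's body (76 mm by 85 mm) begins 54 mm behind the grasp point. The pads swing forward as they close: fully open they stand 13 mm farther back than shut.
Start: joints at [-1.476, 0.527, 1.433, -0, 1.181, -0.178], TCP at [0.168, -0.602, 0.231] pointing down, gripper open.
Joint ranges: [-3.08, 3.08], [-0.75, 2.2], [0.22, 2.44], [-1.43, 4.57], [0, 2.65], [-2.85, 2.85]. Speed limits (rad/s): [2.79, 2.79, 3.14, 3.14, 3.14, 3.14].

## Interface

Orientations are given as a unit quaternion [x, y, z, w].
In Python, from station import manip gives the robot as it stands.
- The arm moves only by the tool carry_out, never from a script. Its argument "commands" is a list that holds one entry, the list of rows, each a list of 7 numbers: the shift along the tool's x, y, z in units of 25 mm (1.0 is 25 mm), then the turn, a rotation vector about the tool's x, y, z in units of 5 degrees (1.0 is 5 degrees), then the finger opening in mm, from 0 to 85.4. A call has exactly 5 rows; each row is the pose to reach, as a shift and turn from the pose commanded when the call began, along the tool's axes at that moment; what a row does not reach only later rows make up. A row lasts 1/10 s, in which the tool goes at most 50 mm and 8.59 degrees, less where a joint would pass 70% of its speed; a pose out of reach is approached as far as the arm can. A call with a gripper value outside its range is refused whole. The fingers move at their own pace and stop on an object; "force" is the grip in N (left out, the last holds). Time passes only in rows, so rows that repeat a pose let the fingers close, or fill a call up. It gives the time, the measured TCP pose, the force and the opening at its end, in the units of the state.
- manip.sense(): the state, without advancing time (a new reading comes with each control period).
- manip.snapshot(name): name is "scene" or "top"; returns a dict with "image" (384x512x3 uint8, red, green, blue), "fx", "fy", "cx", "cy" (pixels), "rvec" (rotation vector, rad) and "tvec" (3), from world to camera coordinates, as OpenCV has them. Camera axes: x right, y down, z forward; pixel columns grow to the right and rows downward; lengths in m; the calibration is good to about 2 mm. A picture is of the moment at which its call begins. There is no depth.
- manip.sign_off(): hands the job in, once; it reports no verdict.
The state is a dict: "t": time; "q": joint angles; "qd": joint speeds; "tau": joint torques, N m; "tcp_pos": TCP position; "tool_rot": TCP orientation; "force": force on the tool from outside, world axes, zero at the start; "ft_torque": the same for the moment, N m; "finger_gap": opening from 0.0 (shut) to 1.0 (fully open).
Only numpy, scipy, OpenCV 4.12 (cv2) and the standard library are available. Lean on these libraries where they do the work, as an engineer would, in place of code of your own. Each camera call takes 0.05 s, during which the arm holds its last target.

## Working session

There is one attempt and no reset: what is moved stays moved. The work goes in short steps, Python scripts to look and compute and a tool call to move; the robot and the scene stay as the last step left them, time stands still between calls to the robot, and variables do not carry over. Pictures are saved under pics/ and viewed, and the job is handed in when it is done.

Besides the shell and the picture viewer there is one more tool, called after "Emit:" by a JSON object that holds its "fn" and its "kwargs". carry_out: Moves the arm, as the interface text tells. Its arguments: {"type":"object","properties":{"commands":{"type":"array"},"force":{"type":"number"}},"required":["commands"]}

```bash
ls; mkdir -p pics; python3 - <<'E'
from station import manip
import cv2
s=manip.sense(); print({k:(v if not hasattr(v,'round') else v) for k,v in s.items()})
import pickle
for n in("scene","top"):
    d=manip.snapshot(n); cv2.imwrite(f"pics/{n}0.png",d["image"][:,:,::-1]); pickle.dump(d,open(f"{n}0.pkl","wb"))
    print(n,d["fx"],d["fy"],d["cx"],d["cy"],d["rvec"],d["tvec"])
E
```

```text
pics
{'t': 0.0, 'q': array([-1.47652072e+00,  5.28471479e-01,  1.43394897e+00,  1.66426416e-05,
        1.18142202e+00, -1.78485395e-01]), 'qd': array([ 1.13641037e-03,  1.72109197e-03, -9.19687175e-04, -5.91040809e-05,
        1.10591332e-03, -7.81959446e-04]), 'tau': array([ 4.76211117e-04, -4.42345798e+01, -1.78025508e+01, -2.07645662e-04,
        8.64404807e-03,  1.36957266e-05]), 'tcp_pos': array([ 0.16833976, -0.60112653,  0.23031554]), 'tool_rot': array([ 0.70057978,  0.09692913, -0.70050194,  0.09534014]), 'force': array([ 0.93312669, -0.51689813, -0.52991182]), 'ft_torque': array([-0.0002055 ,  0.03110834,  0.01634303]), 'finger_gap': 0.9976980780212512}
scene 477.4018449823562 477.4018449823562 254.63688430810726 188.40213811214934 [ 1.02045118 -2.06738554  1.31688148] [0.37461414 0.22356126 0.71813004]
top 465.2726442381907 465.2726442381907 257.55038052054863 184.82613550039767 [ 2.14803105 -2.09054884  0.19651413] [0.0050946  0.58477442 0.94681605]
```

View pics/scene0.png

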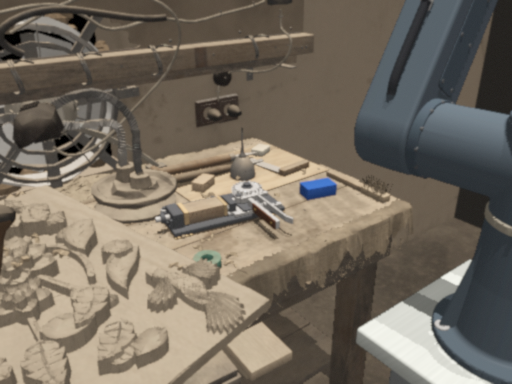

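View pics/top0.png

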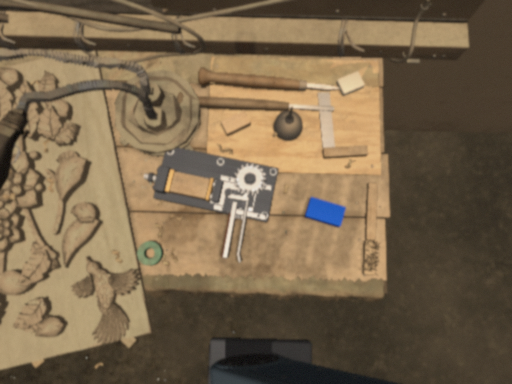

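```bash
cat > h.py <<'E'
import numpy as np,cv2,pickle
from scipy.spatial.transform import Rotation as R
def load(n): return pickle.load(open(n,"rb"))
def K(d): return np.array([[d["fx"],0,d["cx"]],[0,d["fy"],d["cy"]],[0,0,1.]])
def proj(d,P): return cv2.projectPoints(np.array(P,float).reshape(-1,3),np.array(d["rvec"]),np.array(d["tvec"]),K(d),None)[0].reshape(-1,2)
def ray(d,uv):
    Rm=R.from_rotvec(d["rvec"]).as_matrix(); c=-Rm.T@np.array(d["tvec"])
    return c,Rm.T@np.linalg.solve(K(d),[uv[0],uv[1],1.])
def atz(d,uv,z):
    c,r=ray(d,uv); return c+r*(z-c[2])/r[2]
def tri(d1,u1,d2,u2):
    c1,r1=ray(d1,u1);c2,r2=ray(d2,u2)
    A=np.c_[r1,-r2];s=np.linalg.lstsq(A,c2-c1,rcond=None)[0]
    a,b=c1+s[0]*r1,c2+s[1]*r2
    return (a+b)/2,np.linalg.norm(a-b)
def crop(d,x0,y0,w,h,k,fn):
    im=d["image"][y0:y0+h,x0:x0+w,::-1]; cv2.imwrite(fn,cv2.resize(im,None,fx=k,fy=k,interpolation=cv2.INTER_CUBIC))
E
python3 - <<'E'
from h import *
crop(load("top0.pkl"),140,140,150,130,5,"pics/topc.png")
crop(load("scene0.pkl"),150,165,150,100,5,"pics/scenec.png")
E
```

```text
(no output)
```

View pics/topc.png

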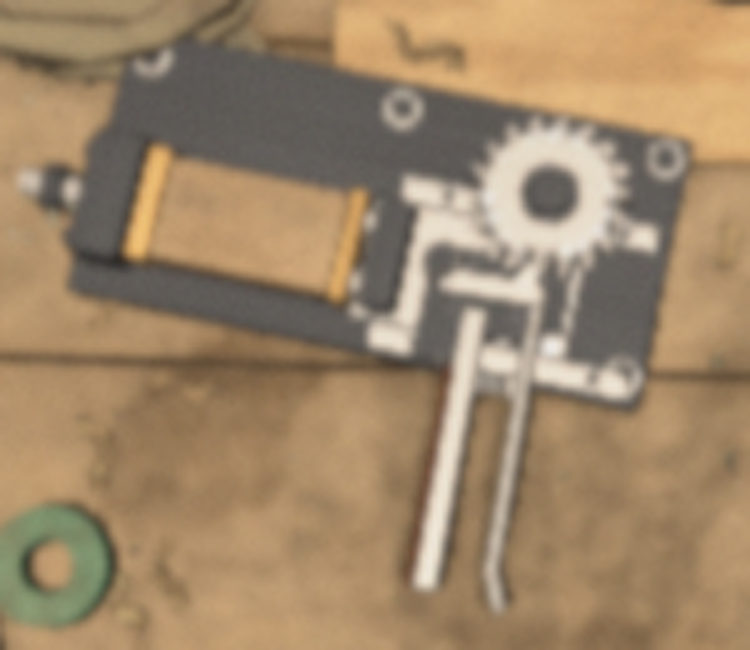

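View pics/scenec.png

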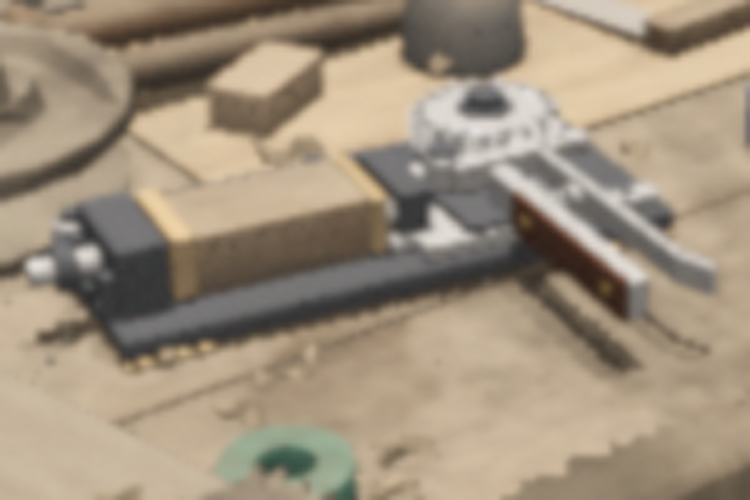

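```bash
cat > fit.py <<'E'
from h import *
from scipy.optimize import least_squares
T=load("top0.pkl");S=load("scene0.pkl")
t=lambda x,y:(140+x/5-.4,140+y/5-.4)
s=lambda x,y:(150+x/5-.4,165+y/5-.4)
print("nut tri",tri(T,t(550,190),S,s(487,93)))
# bar end top-face corners, blade end
print("bar end mid",tri(T,t(426,586),S,s(637,283)))
print("blade end",tri(T,t(499,606),S,s(708,266)))
print("blade bend",tri(T,t(492,567),S,s(672,258)))
for n,a,b in(("fenceside near",(150,262),(195,249)),("blank BR top?",(333,300),(372,202)),("blank BL",(152,262),(190,243)),("TL blank",(170,155),(168,193)),("TR",(352,187),(340,160))):
    print(n,tri(T,t(*a),S,s(*b)))
P=[((.044,-.057,.016),T,t(692,145)),((-.082,-.057,.016),T,t(635,410)),((-.082,.205,.016),T,t(70,292)),
   ((0,0,.054),T,t(550,190)),((0,0,.054),S,s(487,93)),((-.082,.205,.016),S,s(122,350))]
def f(p):
    out=[]
    for q,d,uv in P:
        c,sn=np.cos(p[2]),np.sin(p[2])
        w=[p[0]+c*q[0]-sn*q[1],p[1]+sn*q[0]+c*q[1],q[2]]
        out+=list(proj(d,w)[0]-uv)
    return out
r=least_squares(f,[.55,0,0]);print(r.x,np.round(r.fun.reshape(-1,2),1))
E
python3 fit.py
```

```text
nut tri (array([0.59993987, 0.03770619, 0.05120621]), np.float64(0.002557992450447674))
bar end mid (array([0.42983585, 0.08644498, 0.0407193 ]), np.float64(0.00020929849514195244))
blade end (array([0.42225921, 0.05509113, 0.0413666 ]), np.float64(0.00014956638857687381))
blade bend (array([0.43906411, 0.059191  , 0.03922891]), np.float64(0.0014000519924755475))
fenceside near (array([0.56625023, 0.21251381, 0.04008725]), np.float64(0.00021845105503419258))
blank BR top? (array([0.55183007, 0.13224824, 0.04266482]), np.float64(0.0016874207199439966))
blank BL (array([0.56688521, 0.21255057, 0.04227639]), np.float64(0.0030078171514577087))
TL blank (array([0.61100616, 0.20294286, 0.04628786]), np.float64(0.0063998383728660286))
TR (array([0.59923301, 0.12281032, 0.04272989]), np.float64(0.007208198123229939))
[ 0.59892166  0.0388668  -0.1784066 ] [[ 0.5 -0.7]
 [ 0.7  0.8]
 [-1.3  0.5]
 [-0.1  0.6]
 [-0.7 -0.9]
 [-0.1 -1.6]]
```

```bash
cat > ortho.py <<'E'
from h import *
import sys
def ortho(d,z,px,py,yaw,x0,x1,y0,y1,res=.0005):
    xs=np.arange(x1,x0,-res); ys=np.arange(y1,y0,-res)
    X,Y=np.meshgrid(xs,ys,indexing='ij'); c,s=np.cos(yaw),np.sin(yaw)
    W=np.stack([px+c*X-s*Y,py+s*X+c*Y,np.full_like(X,z)],-1)
    uv=proj(d,W).reshape(*X.shape,2).astype(np.float32)
    return cv2.remap(np.ascontiguousarray(d["image"][:,:,::-1]),uv[...,0],uv[...,1],cv2.INTER_CUBIC)
if __name__=="__main__":
    T=load("top0.pkl")
    im=ortho(T,.044,.599,.0385,-.178,-.2,.06,-.08,.06,.0004)
    for i in range(0,im.shape[0],50): cv2.line(im,(0,i),(8,i),(0,0,255),1)
    for i in range(0,im.shape[1],50): cv2.line(im,(i,0),(i,8),(0,0,255),1)
    cv2.imwrite("pics/orth.png",im[:, :])
    im=ortho(T,.044,.599,.0385,-.178,-.2,.06,-.08,.06,.0005)
    g=cv2.cvtColor(im,cv2.COLOR_BGR2GRAY)
    for x in(-.1,-.12,-.14,-.16):
        r=int((.06-x)/.0005); row=g[r-3:r+4].mean(0)
        print(x,[(round(60-i*.5,1),int(row[i])) for i in range(40,180,4)])
E
python3 ortho.py; ls -la pics; python3 -c "
import cv2;print(cv2.imread('pics/orth.png').shape)"
```

```text
-0.1 [(40.0, 132), (38.0, 132), (36.0, 130), (34.0, 124), (32.0, 115), (30.0, 101), (28.0, 95), (26.0, 123), (24.0, 176), (22.0, 213), (20.0, 223), (18.0, 212), (16.0, 165), (14.0, 116), (12.0, 109), (10.0, 122), (8.0, 128), (6.0, 128), (4.0, 122), (2.0, 113), (0.0, 111), (-2.0, 127), (-4.0, 162), (-6.0, 180), (-8.0, 152), (-10.0, 113), (-12.0, 108), (-14.0, 127), (-16.0, 138), (-18.0, 142), (-20.0, 145), (-22.0, 148), (-24.0, 149), (-26.0, 147), (-28.0, 144)]
-0.12 [(40.0, 139), (38.0, 138), (36.0, 137), (34.0, 132), (32.0, 120), (30.0, 103), (28.0, 90), (26.0, 107), (24.0, 161), (22.0, 209), (20.0, 226), (18.0, 222), (16.0, 185), (14.0, 128), (12.0, 100), (10.0, 116), (8.0, 133), (6.0, 134), (4.0, 129), (2.0, 119), (0.0, 112), (-2.0, 117), (-4.0, 143), (-6.0, 173), (-8.0, 166), (-10.0, 122), (-12.0, 93), (-14.0, 102), (-16.0, 119), (-18.0, 124), (-20.0, 124), (-22.0, 126), (-24.0, 128), (-26.0, 133), (-28.0, 136)]
-0.14 [(40.0, 127), (38.0, 124), (36.0, 124), (34.0, 123), (32.0, 116), (30.0, 102), (28.0, 90), (26.0, 99), (24.0, 149), (22.0, 204), (20.0, 225), (18.0, 228), (16.0, 20
[... 452 characters left out ...]
0), (16.0, 222), (14.0, 173), (12.0, 109), (10.0, 87), (8.0, 105), (6.0, 120), (4.0, 128), (2.0, 129), (0.0, 123), (-2.0, 116), (-4.0, 121), (-6.0, 154), (-8.0, 180), (-10.0, 159), (-12.0, 119), (-14.0, 110), (-16.0, 123), (-18.0, 132), (-20.0, 135), (-22.0, 136), (-24.0, 135), (-26.0, 136), (-28.0, 133)]
total 1616
drwxr-xr-x 2 agent agent   4096 Dec  6 06:10 .
drwxr-xr-x 3 agent agent   4096 Dec  6 06:10 ..
-rw-r--r-- 1 agent agent 242968 Dec  6 06:10 orth.png
-rw-r--r-- 1 agent agent 297508 Dec  6 06:09 scene0.png
-rw-r--r-- 1 agent agent 333217 Dec  6 06:09 scenec.png
-rw-r--r-- 1 agent agent 303623 Dec  6 06:09 top0.png
-rw-r--r-- 1 agent agent 457489 Dec  6 06:09 topc.png
(650, 350, 3)
```

View pics/orth.png

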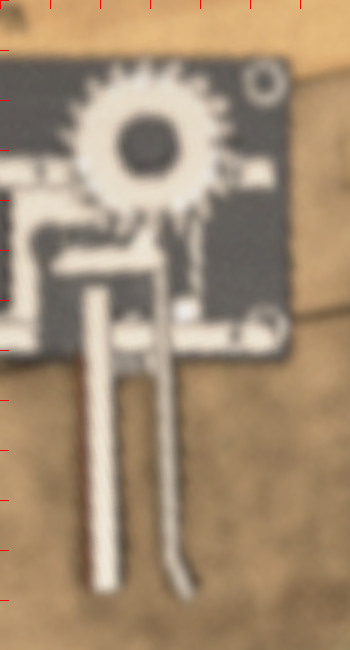

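```bash
cat > mv.py <<'E'
from h import *
import json,os
from station import manip
PX,PY,YAW=.599,.0385,-.178
def clampw(x,y): c,s=np.cos(YAW),np.sin(YAW); return np.array([PX+c*x-s*y,PY+s*x+c*y])
def Rdown(a):  # tool x down, tool y along world angle a
    x=np.array([0,0,-1.]);y=np.array([np.cos(a),np.sin(a),0]);return np.c_[x,y,np.cross(x,y)]
def rows(pos,a,base=None):
    """row numbers from current pose (measured or base=(pos,R)) to target"""
    s=manip.sense()
    p0,R0=(s["tcp_pos"],R.from_quat(s["tool_rot"]).as_matrix()) if base is None else base
    d=R0.T@(np.array(pos)-p0)/.025
    rv=R.from_matrix(R0.T@Rdown(a)).as_rotvec(degrees=True)/5
    return np.round(np.r_[d,rv],3)
def st():
    s=manip.sense();Rm=R.from_quat(s["tool_rot"]).as_matrix()
    print("t",round(s["t"],2),"p",np.round(s["tcp_pos"],4),"yaw_y",round(float(np.arctan2(Rm[1,1],Rm[0,1])),4),"tilt",round(float(np.arccos(min(1,-Rm[2,0]))),4),"gap",round(s["finger_gap"]*85.4,1),"F",np.round(s["force"],1),"q",np.round(s["q"],2))
    return s
E
python3 - <<'E'
from mv import *
st(); print(R.from_quat(manip.sense()["tool_rot"]).as_matrix().round(3))
for th in(.04,.56):
  print(clampw(-.14*np.cos(th),-.14*np.sin(th)))
print("grip",clampw(-.14,.0085), "tool y angle bar dir", np.pi/2-.178+.035)
g=clampw(-.14,.0085)
print(rows([g[0],g[1],.2],np.pi/2-.143), rows([g[0],g[1],.2],-np.pi/2-.143))
print(rows([.42,-.28,.2],np.pi/2-.143-.5))
E
```

```text
t 0.1 p [ 0.1684 -0.6012  0.2304] yaw_y -1.298 tilt 0.0019 gap 85.1 F [-0.8 -0.1  0.1] q [-1.48  0.53  1.43  0.    1.18 -0.18]
[[-0.     0.269 -0.963]
 [ 0.002 -0.963 -0.269]
 [-1.    -0.002 -0.   ]]
[0.46033097 0.05775874]
[ 0.46909107 -0.01368879]
grip [0.46271705 0.07165431] tool y angle bar dir 1.4277963267948965
[ 1.2680e+00 -2.2746e+01 -1.8590e+01 -3.1235e+01 -3.1000e-02  1.0000e-03] [ 1.2680e+00 -2.2746e+01 -1.8590e+01  4.7650e+00  1.0000e-03  2.2000e-02]
[ 1.2410e+00 -9.6600e+00 -1.3155e+01 -2.5506e+01 -2.6000e-02  8.0000e-03]
```

```bash
python3 - <<'E'
from mv import *
print(rows([.42,-.28,.22],-1.4))
E
```

```text
[ 4.4100e-01 -9.6620e+00 -1.3155e+01  1.1690e+00 -3.0000e-03  2.2000e-02]
```

Emit:
{"fn": "carry_out", "kwargs": {"commands": [[[0.1,-1,-1.3,0.1,0,0,85],[0.2,-2,-2.6,0.2,0,0,60],[0.2,-3,-4,0.4,0,0,60],[0.3,-4,-5.3,0.5,0,0,40],[0.3,-5,-6.6,0.6,0,0,40]]], "force": 10}}

```text
t: 0.6
tcp_pos: [0.2942, -0.4351, 0.2232]
tool_rot: [-0.703, -0.078, 0.703, -0.077]
force: [0.7, -0.0, -0.2]
finger_gap: 0.469
```

```bash
python3 - <<'E'
from mv import *
st();print(rows([.42,-.25,.22],-1.5))
g=clampw(-.14,.0085);print(rows([g[0],g[1],.15],-1.714))
E
```

```text
t 0.6 p [ 0.2942 -0.4351  0.2232] yaw_y -1.3511 tilt 0.0014 gap 40.0 F [ 0.7 -0.  -0.2] q [-1.19  0.41  1.69  0.    1.05  0.16]
[ 1.360e-01 -6.131e+00 -6.525e+00  1.706e+00  2.000e-03  1.600e-02]
[ 2.9530e+00 -1.8312e+01 -1.0996e+01  4.1580e+00  4.0000e-03  1.6000e-02]
```

Emit:
{"fn": "carry_out", "kwargs": {"commands": [[[0,-1.3,-1.3,0.3,0,0,85],[0.1,-2.6,-2.6,0.6,0,0,85],[0.1,-3.9,-3.9,1,0,0,85],[0.1,-5.2,-5.2,1.4,0,0,85],[0.1,-6.1,-6.1,1.7,0,0,85]]]}}

```text
t: 1.1
tcp_pos: [0.4097, -0.252, 0.221]
tool_rot: [-0.706, -0.026, 0.707, -0.025]
force: [1.1, -0.6, 1.2]
finger_gap: 0.996
```

```bash
python3 - <<'E'
from mv import *
st()
g=clampw(-.14,.0085);print(rows([g[0],g[1],.15],-1.714))
E
```

```text
t 1.1 p [ 0.4097 -0.252   0.221 ] yaw_y -1.4986 tilt 0.0016 gap 85.1 F [ 1.1 -0.6  1.2] q [-0.78  0.35  1.8   0.    1.    0.71]
[ 2.8590e+00 -1.2754e+01 -3.0520e+00  2.4690e+00  8.0000e-03  1.6000e-02]
```

Emit:
{"fn": "carry_out", "kwargs": {"commands": [[[0,-1.6,-0.4,0.3,0,0,85],[0,-3.2,-0.8,0.6,0,0,85],[0,-5,-1.2,1,0,0,85],[0,-6.8,-1.6,1.4,0,0,85],[0,-8.5,-2,1.7,0,0,85]]]}}

```text
t: 1.6
tcp_pos: [0.4433, -0.0373, 0.2211]
tool_rot: [-0.706, 0.027, 0.707, 0.028]
force: [0.9, 0.9, 0.3]
finger_gap: 0.995
```

```bash
python3 - <<'E'
from mv import *
st()
g=clampw(-.14,.0085);print(rows([g[0],g[1],.12],-1.714))
E
```

```text
t 1.6 p [ 0.4433 -0.0373  0.2211] yaw_y -1.6485 tilt 0.0007 gap 84.9 F [0.9 0.9 0.3] q [-0.34  0.3   1.88  0.    0.96  1.31]
[ 4.047e+00 -4.406e+00 -4.390e-01  7.510e-01  7.000e-03  3.000e-03]
```

Emit:
{"fn": "carry_out", "kwargs": {"commands": [[[0.7,-1,-0.1,0.2,0,0,85],[1.4,-2,-0.2,0.4,0,0,85],[2.4,-3.2,-0.3,0.6,0,0,85],[3.4,-4.4,-0.4,0.75,0,0,85],[4,-4.4,-0.4,0.75,0,0,85]]]}}

```text
t: 2.1
tcp_pos: [0.4611, 0.0725, 0.1196]
tool_rot: [-0.705, 0.049, 0.706, 0.049]
force: [0.2, -0.9, 0.0]
finger_gap: 0.993
```

```bash
python3 - <<'E'
from mv import *
import cv2
st()
for n in("scene","top"):
    d=manip.snapshot(n);pickle.dump(d,open(f"{n}1.pkl","wb"))
crop(load("top1.pkl"),140,120,170,150,4,"pics/top1.png")
crop(load("scene1.pkl"),150,120,180,140,4,"pics/scene1.png")
st()
g=clampw(-.14,.0085);print(rows([g[0],g[1],.024],-1.714))
E
```

```text
t 2.1 p [0.4611 0.0725 0.1196] yaw_y -1.7089 tilt 0.0024 gap 84.8 F [ 0.2 -0.9  0. ] q [-0.08  0.51  1.93  0.    0.71  1.62]
t 2.2 p [0.4602 0.0706 0.1194] yaw_y -1.7105 tilt 0.0054 gap 85.4 F [-0.7 -0.1 -0.5] q [-0.09  0.51  1.93 -0.    0.71  1.62]
[ 3.814 -0.057 -0.113  0.04   0.062 -0.004]
```

View pics/top1.png

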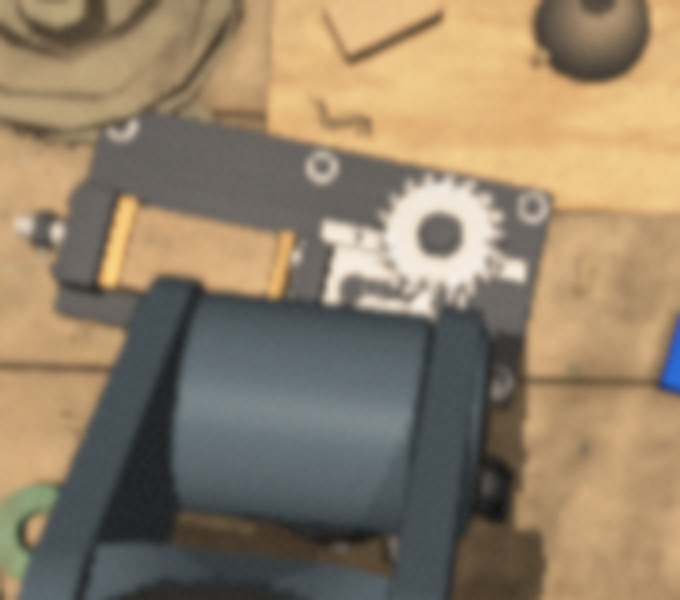

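View pics/scene1.png

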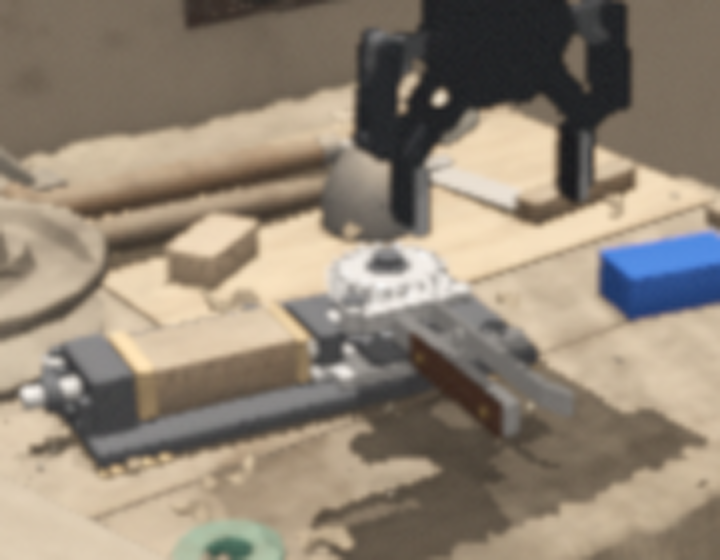

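Emit:
{"fn": "carry_out", "kwargs": {"commands": [[[0.8,-0.05,-0.1,0,0.06,0,85],[1.6,-0.05,-0.1,0,0.06,0,85],[2.4,-0.05,-0.1,0,0.06,0,85],[3,-0.05,-0.1,0,0.06,0,85],[3.4,-0.05,-0.1,0,0.06,0,85]]]}}

```text
t: 2.7
tcp_pos: [0.465, 0.0698, 0.0361]
tool_rot: [0.707, -0.051, -0.703, -0.05]
force: [-0.1, -1.1, -0.1]
finger_gap: 0.998
```

```bash
python3 - <<'E'
from mv import *
st()
g=clampw(-.14,.0085);print(rows([g[0],g[1],.016],-1.714))
E
```

```text
t 2.7 p [0.465  0.0698 0.0361] yaw_y -1.7136 tilt 0.0054 gap 85.2 F [-0.1 -1.1 -0.1] q [-0.09  0.68  1.97 -0.    0.49  1.63]
[ 0.802 -0.059  0.105  0.005 -0.062 -0.001]
```

Emit:
{"fn": "carry_out", "kwargs": {"commands": [[[0.4,0,0,0,0,0,85],[0.8,0,0,0,0,0,85],[0.8,0,0,0,0,0,60],[0.8,0,0,0,0,0,50],[0.8,0,0,0,0,0,50]]], "force": 10}}

```text
t: 3.2
tcp_pos: [0.4651, 0.0705, 0.0167]
tool_rot: [0.707, -0.05, -0.703, -0.05]
force: [-0.3, -0.5, -0.2]
finger_gap: 0.588
```

```bash
cat >> mv.py <<'E'
def avg(n=6,pic=None):
    p=[];f=[];y=[];ti=[]
    for i in range(n):
        d=manip.snapshot("scene" if i%2 else "top")
        if pic and i>=n-2: pickle.dump(d,open(pic+("_s" if i%2 else "_t")+".pkl","wb"))
        s=manip.sense();Rm=R.from_quat(s["tool_rot"]).as_matrix()
        p.append(s["tcp_pos"]);f.append(s["force"]);y.append(np.arctan2(Rm[1,1],Rm[0,1]));ti.append(Rm[:2,0])
    print("t",round(s["t"],2),"P",np.mean(p,0).round(4),"sd",np.std(p,0).round(4),"F",np.mean(f,0).round(2),np.std(f,0).round(2),"yaw",np.mean(y).round(4),"tilt",np.mean(ti,0).round(4),"gap",round(s["finger_gap"]*85.4,1))
    return np.mean(p,0),np.mean(y)
E
python3 - <<'E'
from mv import *
p,y=avg(6,"d2")
crop(load("d2_t.pkl"),140,120,170,150,4,"pics/d2t.png")
crop(load("d2_s.pkl"),190,160,120,90,6,"pics/d2s.png")
E
```

```text
t 3.5 P [0.465  0.0705 0.0167] sd [0.0001 0.     0.0001] F [-0.06 -0.44  0.22] [0.41 0.16 0.22] yaw -1.7124 tilt [ 0.006  -0.0008] gap 49.9
```

View pics/d2s.png

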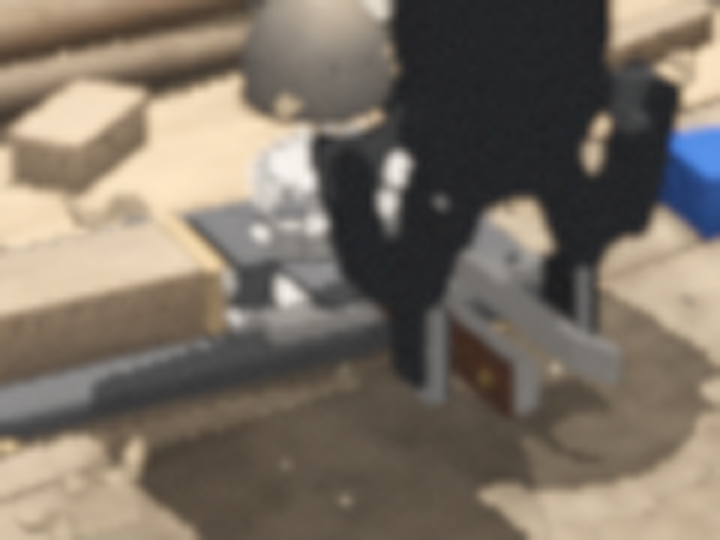

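View pics/d2t.png

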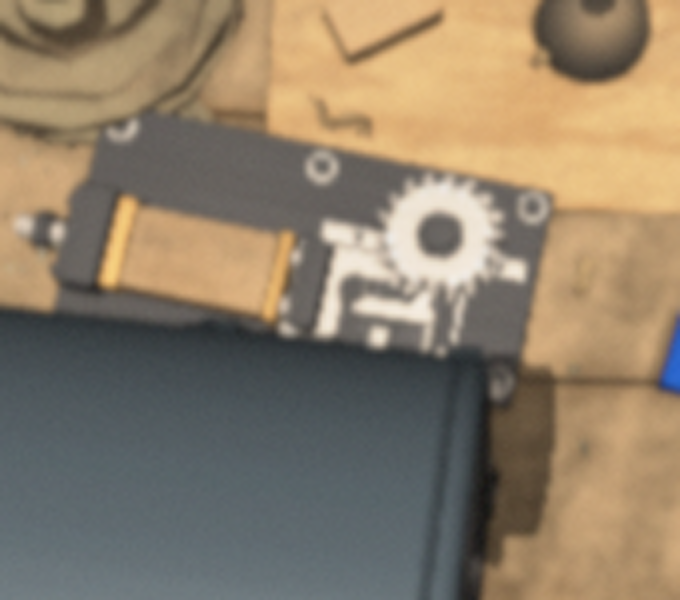

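Emit:
{"fn": "carry_out", "kwargs": {"commands": [[[0,0,0,0,0,0,45],[0,0,0,0,0,0,42],[0,0,0,0,0,0,42],[0,-0.02,0,0,0,0,42],[0,-0.04,0,0,0,0,42]]], "force": 10}}

```text
t: 4.0
tcp_pos: [0.4649, 0.0715, 0.0163]
tool_rot: [0.707, -0.05, -0.703, -0.05]
force: [-0.9, 0.4, 0.2]
finger_gap: 0.492
```

```bash
python3 - <<'E'
from mv import *
p,y=avg(4)
E
```

```text
t 4.2 P [0.4649 0.0715 0.0163] sd [0. 0. 0.] F [-0.4   0.32 -0.04] [0.17 0.4  0.63] yaw -1.7124 tilt [ 0.0052 -0.0007] gap 42.0
```

Emit:
{"fn": "carry_out", "kwargs": {"commands": [[[0,-0.02,0,0,0,0,42],[0,-0.03,0,0,0,0,42],[0,-0.04,0,0,0,0,42],[0,-0.04,0,0,0,0,42],[0,-0.04,0,0,0,0,42]]]}}

```text
t: 4.7
tcp_pos: [0.4651, 0.0725, 0.0163]
tool_rot: [0.707, -0.05, -0.703, -0.05]
force: [-0.7, 0.1, -0.4]
finger_gap: 0.493
```

Emit:
{"fn": "carry_out", "kwargs": {"commands": [[[0,-0.02,0,0,0,0,42],[0,-0.03,0,0,0,0,42],[0,-0.04,0,0,0,0,42],[0,-0.04,0,0,0,0,42],[0,-0.04,0,0,0,0,42]]]}}

```text
t: 5.2
tcp_pos: [0.4651, 0.0734, 0.0163]
tool_rot: [0.707, -0.05, -0.704, -0.05]
force: [-0.1, -0.6, 0.9]
finger_gap: 0.494
```

Emit:
{"fn": "carry_out", "kwargs": {"commands": [[[0,-0.02,0,0,0,0,42],[0,-0.03,0,0,0,0,42],[0,-0.04,0,0,0,0,42],[0,-0.04,0,0,0,0,42],[0,-0.04,0,0,0,0,42]]]}}

```text
t: 5.7
tcp_pos: [0.4651, 0.0743, 0.0163]
tool_rot: [0.707, -0.05, -0.704, -0.05]
force: [-1.7, -4.8, 1.5]
finger_gap: 0.495
```

Emit:
{"fn": "carry_out", "kwargs": {"commands": [[[0,-0.01,0,0,0,0,42],[0,-0.02,0,0,0,0,42],[0,-0.02,0,0,0,0,42],[0,-0.02,0,0,0,0,42],[0,-0.02,0,0,0,0,42]]]}}

```text
t: 6.2
tcp_pos: [0.4651, 0.0746, 0.0163]
tool_rot: [0.707, -0.05, -0.704, -0.05]
force: [-1.4, -5.9, 1.7]
finger_gap: 0.489
```

Emit:
{"fn": "carry_out", "kwargs": {"commands": [[[0,-0.02,0,0,0,0,42],[0,-0.04,0,0,0,0,42],[0,-0.04,0,0,0,0,42],[0,-0.04,0,0,0,0,42],[0,-0.04,0,0,0,0,42]]]}}

```text
t: 6.7
tcp_pos: [0.4651, 0.0753, 0.0164]
tool_rot: [0.707, -0.05, -0.704, -0.05]
force: [-2.1, -8.2, 2.6]
finger_gap: 0.492
```

Emit:
{"fn": "carry_out", "kwargs": {"commands": [[[0,-0.02,0,0,0,0,42],[0,-0.04,0,0,0,0,42],[0,-0.04,0,0,0,0,42],[0,-0.04,0,0,0,0,42],[0,-0.04,0,0,0,0,42]]]}}

```text
t: 7.2
tcp_pos: [0.4651, 0.076, 0.0164]
tool_rot: [0.707, -0.05, -0.704, -0.049]
force: [-3.2, -10.2, 3.1]
finger_gap: 0.494
```

```bash
python3 - <<'E'
from mv import *
p,y=avg(4,"d3")
crop(load("d3_s.pkl"),190,160,120,90,6,"pics/d3s.png")
E
```

```text
t 7.4 P [0.4651 0.076  0.0164] sd [0. 0. 0.] F [ -2.11 -10.16   2.56] [0.47 0.35 0.22] yaw -1.7121 tilt [ 0.0038 -0.0017] gap 42.3
```

View pics/d3s.png

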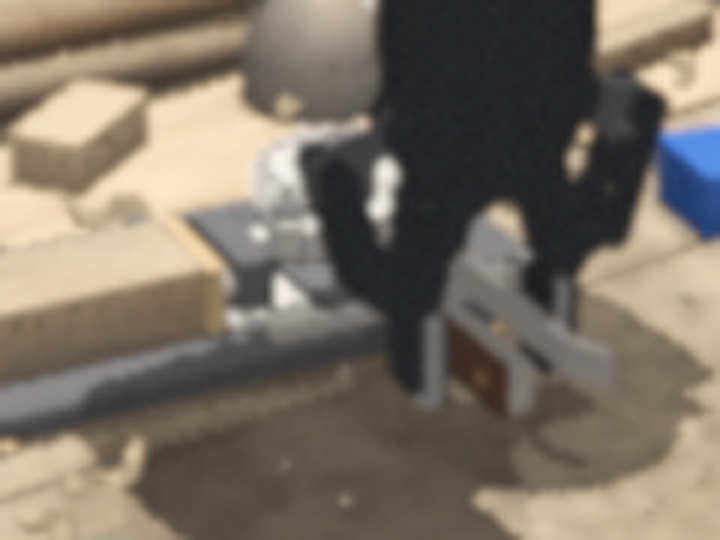

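Emit:
{"fn": "carry_out", "kwargs": {"commands": [[[0,-0.02,0,0,0,0,42],[0,-0.04,0,0,0,0,42],[0,-0.06,0,0,0,0,42],[0,-0.06,0,0,0,0,42],[0,-0.06,0,0,0,0,42]]]}}

```text
t: 7.9
tcp_pos: [0.4648, 0.0772, 0.0164]
tool_rot: [0.706, -0.05, -0.704, -0.049]
force: [-3.5, -11.7, 2.6]
finger_gap: 0.493
```

Emit:
{"fn": "carry_out", "kwargs": {"commands": [[[0,-0.02,0,0,0,0,42],[0,-0.04,0,0,0,0,42],[0,-0.04,0,0,0,0,42],[0,-0.04,0,0,0,0,42],[0,-0.04,0,0,0,0,42]]]}}

```text
t: 8.4
tcp_pos: [0.4646, 0.0781, 0.0164]
tool_rot: [0.706, -0.051, -0.705, -0.049]
force: [-3.5, -13.7, 3.2]
finger_gap: 0.494
```

Emit:
{"fn": "carry_out", "kwargs": {"commands": [[[0,-0.02,0,0,0,0,42],[0,-0.04,0,0,0,0,42],[0,-0.04,0,0,0,0,42],[0,-0.04,0,0,0,0,42],[0,-0.04,0,0,0,0,42]]]}}

```text
t: 8.9
tcp_pos: [0.4644, 0.079, 0.0164]
tool_rot: [0.706, -0.051, -0.705, -0.049]
force: [-4.0, -13.5, 4.4]
finger_gap: 0.495
```

```bash
python3 - <<'E'
from mv import *
p,y=avg(4,"d4")
crop(load("d4_s.pkl"),190,160,120,90,6,"pics/d4s.png")
E
```

```text
t 9.1 P [0.4644 0.0791 0.0164] sd [0. 0. 0.] F [ -4.38 -12.62   4.23] [0.42 0.24 0.24] yaw -1.712 tilt [ 0.0012 -0.002 ] gap 42.1
```

View pics/d4s.png

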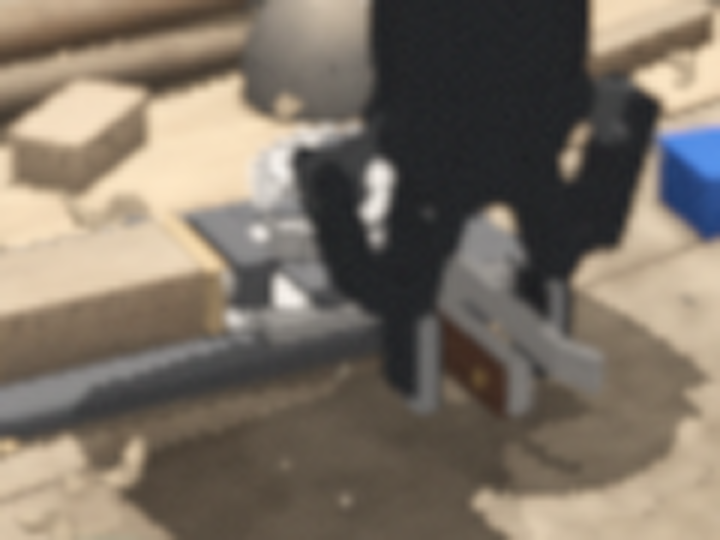

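```bash
cat > shift.py <<'E'
from h import *
import sys
def shift(a,b,box,m=8,up=8):
    x,y,w,h=box
    A=cv2.resize(cv2.cvtColor(a["image"],7),None,fx=up,fy=up,interpolation=cv2.INTER_CUBIC);B=cv2.resize(cv2.cvtColor(b["image"],7),None,fx=up,fy=up,interpolation=cv2.INTER_CUBIC)
    t=A[y*up:(y+h)*up,x*up:(x+w)*up];s=B[(y-m)*up:(y+h+m)*up,(x-m)*up:(x+w+m)*up]
    r=cv2.matchTemplate(s,t,cv2.TM_CCOEFF_NORMED);_,v,_,l=cv2.minMaxLoc(r)
    return (l[0]/up-m,l[1]/up-m,round(v,3))
a=load("d2_s.pkl")
bar=(268,218,14,12);blade=(282,213,12,12)
for n in sys.argv[1:]:
    b=load(n+"_s.pkl");print(n,"bar",shift(a,b,bar),"blade",shift(a,b,blade),"static",shift(a,b,(200,215,20,15)))
# px per mm along tightening dir at bar end
g=[0.43,.086,.04];u=np.array([.142,.99,0])*.001
print("px/mm",proj(a,g+u)-proj(a,g))
E
python3 shift.py d3 d4
```

```text
d3 bar (-1.0, 0.375, 0.841) blade (0.0, 1.0, 0.565) static (-1.125, 0.5, 0.976)
d4 bar (-1.125, 0.125, 0.902) blade (-4.625, 0.125, 0.609) static (-1.375, 0.625, 0.953)
px/mm [[-0.42211342  0.11825049]]
```

```bash
python3 - <<'E'
from h import *
ims=[cv2.resize(load(n+"_s.pkl")["image"][205:237,255:299,::-1],None,fx=9,fy=9,interpolation=cv2.INTER_CUBIC) for n in("d2","d3","d4")]
ims.insert(0,cv2.resize(load("scene0.pkl")["image"][205:237,255:299,::-1],None,fx=9,fy=9,interpolation=cv2.INTER_CUBIC))
for im in ims:
    for x in range(0,396,45): cv2.line(im,(x,0),(x,287),(0,0,255),1)
cv2.imwrite("pics/cmp.png",np.vstack([np.hstack(ims[:2]),np.hstack(ims[2:])]))
E
sed -i 's/(200,215,20,15)/(193,196,20,12)/' shift.py; python3 shift.py d3 d4
```

```text
d3 bar (-1.0, 0.375, 0.841) blade (0.0, 1.0, 0.565) static (0.0, 0.0, 0.999)
d4 bar (-1.125, 0.125, 0.902) blade (-4.625, 0.125, 0.609) static (0.0, 0.0, 0.999)
px/mm [[-0.42211342  0.11825049]]
```

View pics/cmp.png

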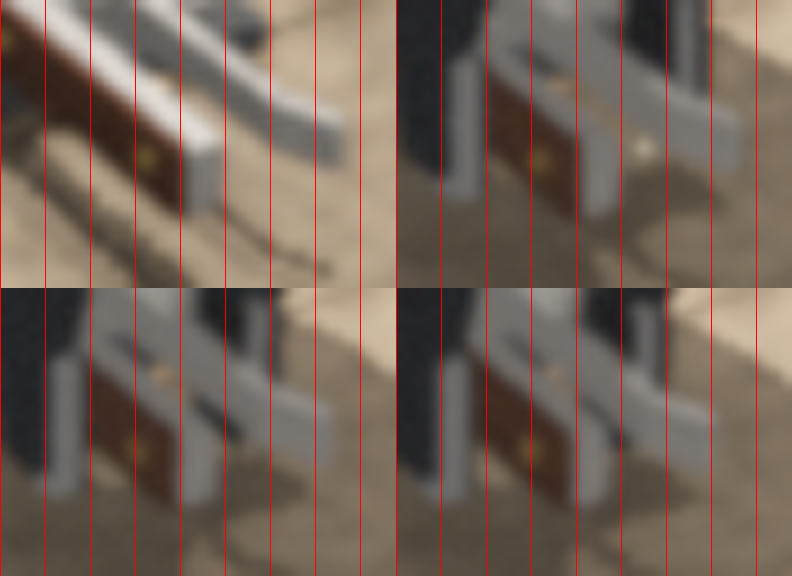

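Emit:
{"fn": "carry_out", "kwargs": {"commands": [[[0,-0.02,0,0,0,0,42],[0,-0.04,0,0,0,0,42],[0,-0.06,0,0,0,0,42],[0,-0.06,0,0,0,0,42],[0,-0.06,0,0,0,0,42]]]}}

```text
t: 9.6
tcp_pos: [0.4638, 0.0807, 0.0163]
tool_rot: [-0.705, 0.051, 0.705, 0.049]
force: [-5.5, -12.3, 4.6]
finger_gap: 0.496
```

```bash
cat > cmp.py <<'E'
import sys
from mv import *
n=sys.argv[1]; avg(2,n)
ims=[cv2.resize(load(k+"_s.pkl")["image"][205:237,255:299,::-1],None,fx=9,fy=9,interpolation=cv2.INTER_CUBIC) for k in("d2",n)]
for im in ims:
    for x in range(0,396,45): cv2.line(im,(x,0),(x,287),(0,0,255),1)
cv2.imwrite(f"pics/cmp_{n}.png",np.hstack(ims))
E
python3 cmp.py d5
```

```text
t 9.7 P [0.4639 0.0807 0.0163] sd [0. 0. 0.] F [ -6.   -12.77   4.32] [0.1  0.03 0.07] yaw -1.7121 tilt [-0.0002 -0.0018] gap 42.0
```

View pics/cmp_d5.png

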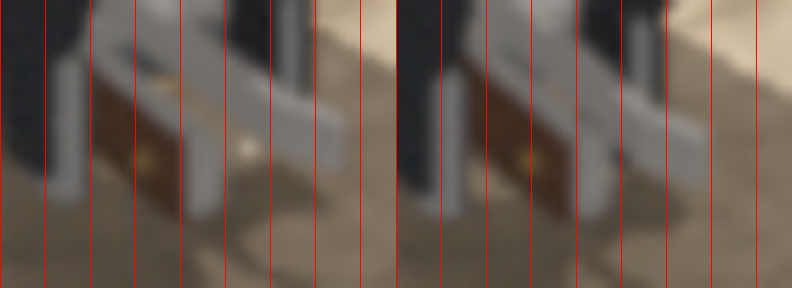

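Emit:
{"fn": "carry_out", "kwargs": {"commands": [[[0,-0.02,0,0,0,0,42],[0,-0.04,0,0,0,0,42],[0,-0.06,0,0,0,0,42],[0,-0.08,0,0,0,0,42],[0,-0.08,0,0,0,0,42]]]}}

```text
t: 10.2
tcp_pos: [0.463, 0.083, 0.0163]
tool_rot: [-0.704, 0.051, 0.706, 0.049]
force: [-5.8, -11.0, 6.1]
finger_gap: 0.49
```

Emit:
{"fn": "carry_out", "kwargs": {"commands": [[[0,-0.02,0,0,0,0,42],[0,-0.04,0,0,0,0,42],[0,-0.06,0,0,0,0,42],[0,-0.08,0,0,0,0,42],[0,-0.08,0,0,0,0,42]]]}}

```text
t: 10.7
tcp_pos: [0.4631, 0.0856, 0.016]
tool_rot: [-0.704, 0.05, 0.706, 0.05]
force: [-6.3, -6.2, 2.8]
finger_gap: 0.491
```

```bash
python3 cmp.py d6
```

```text
t 10.8 P [0.463  0.0856 0.016 ] sd [0. 0. 0.] F [-6.31 -7.11  3.15] [0.7  0.5  0.12] yaw -1.7126 tilt [-0.0029 -0.0007] gap 41.9
```

View pics/cmp_d6.png

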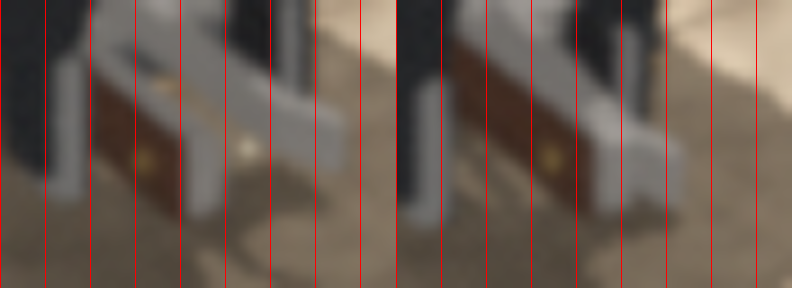

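Emit:
{"fn": "carry_out", "kwargs": {"commands": [[[0,0.08,0,0,0,0,39],[0,0.14,0,0,0,0,36],[0,0.2,0,0,0,0,33],[0,0.26,0,0,0,0,30],[0,0.3,0,0,0,0,28]]], "force": 10}}

```text
t: 11.3
tcp_pos: [0.4628, 0.0781, 0.0163]
tool_rot: [-0.705, 0.05, 0.706, 0.05]
force: [-4.3, -5.8, 4.7]
finger_gap: 0.329
```

```bash
python3 cmp.py d7
```

```text
t 11.4 P [0.4628 0.0781 0.0162] sd [0. 0. 0.] F [-5.17 -5.73  4.66] [0.24 0.23 0.16] yaw -1.7127 tilt [-0.0011 -0.0007] gap 28.0
```

View pics/cmp_d7.png

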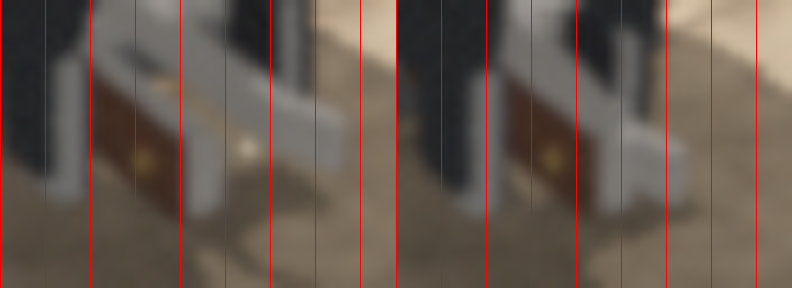

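Emit:
{"fn": "carry_out", "kwargs": {"commands": [[[0,0.06,0,-0.1,0,0,27],[0,0.12,0,-0.2,0,0,26],[0,0.16,0,-0.3,0,0,25],[0,0.18,0,-0.3,0,0,24],[0,0.2,0,-0.4,0,0,24]]], "force": 10}}

```text
t: 11.9
tcp_pos: [0.4626, 0.0736, 0.0163]
tool_rot: [0.706, -0.038, -0.706, -0.038]
force: [-3.4, -3.9, 2.6]
finger_gap: 0.283
```

```bash
python3 cmp.py d8
```

```text
t 12.0 P [0.4626 0.0736 0.0162] sd [0. 0. 0.] F [-4.4  -4.05  4.09] [0.05 0.07 0.15] yaw -1.6779 tilt [ 0.     -0.0002] gap 24.1
```

View pics/cmp_d8.png

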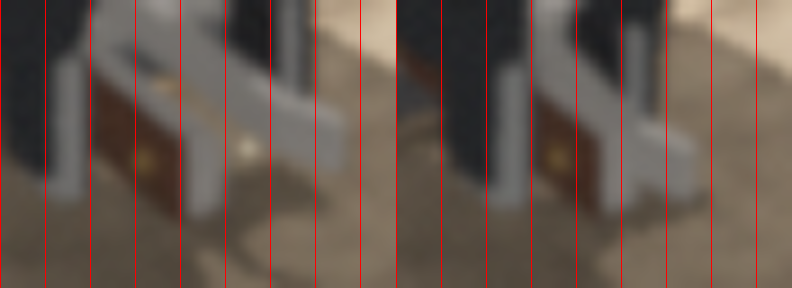

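Emit:
{"fn": "carry_out", "kwargs": {"commands": [[[0,0.02,0,0,0,0,23],[0,0.04,0,0,0,0,22],[0,0.06,0,0,0,0,21],[0,0.06,0,0,0,0,20],[0,0.06,0,0,0,0,20]]], "force": 10}}

```text
t: 12.5
tcp_pos: [0.4621, 0.0728, 0.0163]
tool_rot: [-0.706, 0.038, 0.706, 0.038]
force: [-5.7, -0.8, 5.9]
finger_gap: 0.251
```

```bash
cat > arc.py <<'E'
import sys
from mv import *
s=st();p=s["tcp_pos"];Rm=R.from_quat(s["tool_rot"]).as_matrix();y=np.arctan2(Rm[1,1],Rm[0,1])
c=np.array([PX,PY]);v=p[:2]-c
print("r",np.linalg.norm(v),"theta",.154-.0 -(np.pi-(np.arctan2(v[1],v[0])%(2*np.pi)+.178)))
for d in map(float,sys.argv[1:]):
    q=c+R.from_rotvec([0,0,d]).as_matrix()[:2,:2]@v
    dd=Rm.T@np.r_[q-p[:2],0]/.025
    print(d,np.round(dd,3),"rot x",round(-np.degrees(d)/5,3))
E
python3 arc.py .03 .06 .1 .13 .16
```

```text
t 12.5 p [0.4621 0.0728 0.0163] yaw_y -1.6784 tilt 0.0007 gap 21.5 F [-5.7 -0.8  5.9] q [-0.08  0.72  1.97  0.    0.45  1.59]
r 0.14114969357274323 theta 0.08684907750390067
0.03 [-0.     0.168  0.021] rot x -0.344
0.06 [-0.     0.337  0.036] rot x -0.688
0.1 [-0.     0.562  0.049] rot x -1.146
0.13 [-0.     0.732  0.053] rot x -1.49
0.16 [-0.     0.901  0.052] rot x -1.833
```

Emit:
{"fn": "carry_out", "kwargs": {"commands": [[[0,0.17,0.02,-0.34,0,0,20],[0,0.34,0.04,-0.7,0,0,20],[0,0.56,0.05,-1.15,0,0,20],[0,0.73,0.05,-1.5,0,0,20],[0,0.9,0.05,-1.83,0,0,20]]], "force": 10}}

```text
t: 13.0
tcp_pos: [0.4583, 0.0505, 0.0163]
tool_rot: [-0.707, -0.019, 0.707, -0.018]
force: [-5.7, 0.2, 6.1]
finger_gap: 0.253
```

```bash
python3 arc.py .03 .06 .1 .13 .16
```

```text
t 13.0 p [0.4583 0.0505 0.0163] yaw_y -1.5178 tilt 0.0011 gap 21.6 F [-5.7  0.2  6.1] q [-0.13  0.72  1.99  0.    0.43  1.38]
r 0.1412231737057374 theta 0.2472793725144112
0.03 [-0.     0.168  0.021] rot x -0.344
0.06 [-0.     0.337  0.036] rot x -0.688
0.1 [-0.     0.562  0.049] rot x -1.146
0.13 [-0.     0.732  0.053] rot x -1.49
0.16 [-0.001  0.901  0.052] rot x -1.833
```

Runs freely; continue.

Emit:
{"fn": "carry_out", "kwargs": {"commands": [[[0,0.17,0.02,-0.34,0,0,20],[0,0.34,0.04,-0.7,0,0,20],[0,0.56,0.05,-1.15,0,0,20],[0,0.73,0.05,-1.5,0,0,20],[0,0.9,0.05,-1.83,0,0,20]]]}}

```text
t: 13.5
tcp_pos: [0.458, 0.0279, 0.0163]
tool_rot: [-0.703, -0.075, 0.704, -0.075]
force: [-6.7, -1.1, 6.1]
finger_gap: 0.256
```

```bash
python3 arc.py .03 .06 .09 .12 .15
```

```text
t 13.5 p [0.458  0.0279 0.0163] yaw_y -1.3582 tilt 0.0015 gap 21.9 F [-6.7 -1.1  6.1] q [-0.18  0.72  2.    0.    0.43  1.17]
r 0.14135021437065828 theta 0.4071825839263271
0.03 [-0.     0.168  0.021] rot x -0.344
0.06 [-0.     0.337  0.036] rot x -0.688
0.09 [-0.001  0.507  0.047] rot x -1.031
0.12 [-0.001  0.676  0.052] rot x -1.375
0.15 [-0.001  0.846  0.053] rot x -1.719
```

Emit:
{"fn": "carry_out", "kwargs": {"commands": [[[0,0.15,0.02,-0.3,0,0,20],[0,0.3,0.04,-0.6,0,0,20],[0,0.45,0.05,-0.9,0,0,20],[0,0.6,0.05,-1.2,0,0,20],[0,0.75,0.05,-1.5,0,0,20]]]}}

```text
t: 14.0
tcp_pos: [0.4606, 0.0094, 0.0163]
tool_rot: [-0.696, -0.121, 0.697, -0.12]
force: [-7.0, -3.4, 6.7]
finger_gap: 0.255
```

```bash
python3 arc.py .02 .04
```

```text
t 14.0 p [0.4606 0.0094 0.0163] yaw_y -1.227 tilt 0.002 gap 21.7 F [-7.  -3.4  6.7] q [-0.22  0.72  1.99  0.    0.43  1.  ]
r 0.1414376827747602 theta 0.5394935467848364
0.02 [-0.     0.112  0.014] rot x -0.229
0.04 [-0.     0.225  0.026] rot x -0.458
```

Emit:
{"fn": "carry_out", "kwargs": {"commands": [[[0,0.06,0.01,-0.1,0,0,20],[0,0.12,0.02,-0.2,0,0,20],[0,0.18,0.02,-0.3,0,0,20],[0,0.24,0.03,-0.4,0,0,20],[0,0.24,0.03,-0.4,0,0,20]]]}}

```text
t: 14.5
tcp_pos: [0.4616, 0.0046, 0.0163]
tool_rot: [-0.694, -0.133, 0.695, -0.131]
force: [-6.6, 3.8, 5.8]
finger_gap: 0.256
```

```bash
python3 arc.py .02; python3 - <<'E'
from mv import *
avg(2,"d9")
crop(load("d9_s.pkl"),190,160,120,90,6,"pics/d9s.png")
crop(load("d9_t.pkl"),140,120,170,150,4,"pics/d9t.png")
E
```

```text
t 14.5 p [0.4616 0.0046 0.0163] yaw_y -1.1943 tilt 0.0033 gap 21.9 F [-6.6  3.8  5.8] q [-0.23  0.72  1.99  0.    0.44  0.96]
r 0.14153114563461125 theta 0.5735813263276671
0.02 [-0.     0.112  0.014] rot x -0.229
t 14.6 P [0.4616 0.0046 0.0163] sd [0. 0. 0.] F [-5.88  3.81  6.01] [0.02 0.13 0.42] yaw -1.194 tilt [-0.0022  0.0023] gap 21.9
```

View pics/d9s.png

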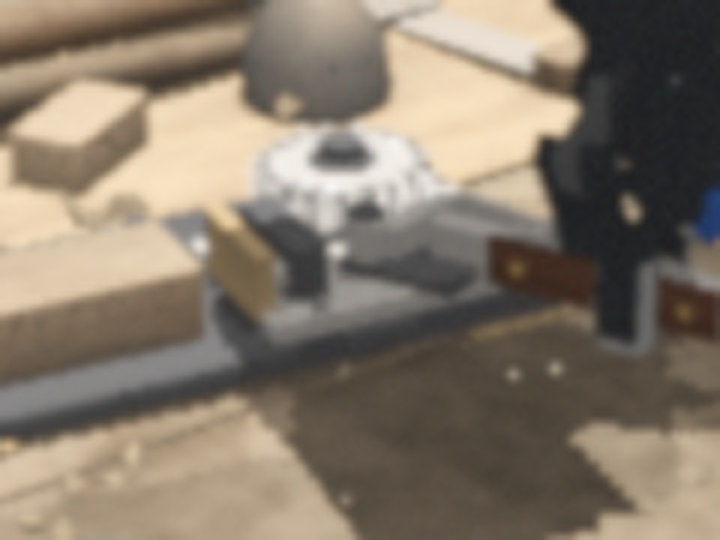

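View pics/d9t.png

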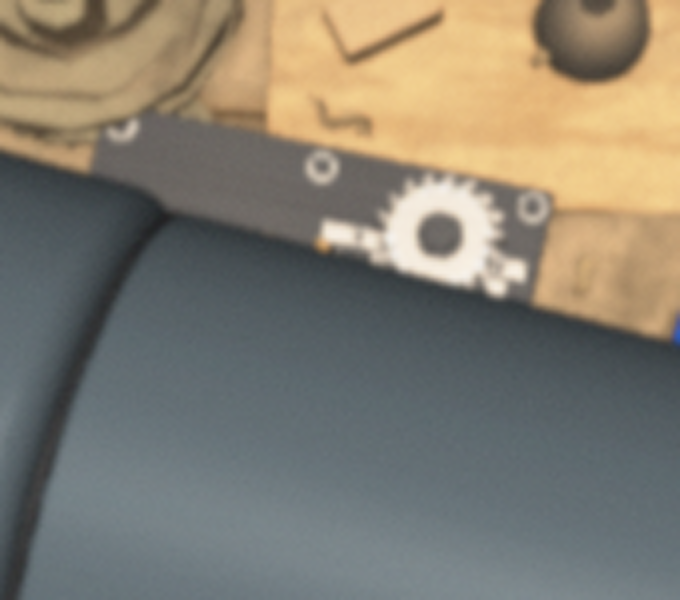

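Emit:
{"fn": "carry_out", "kwargs": {"commands": [[[0,-0.1,0,0,0,0,30],[0,-0.1,0,0,0,0,50],[0,-0.1,0,0,0,0,75],[0,-0.1,0,0,0,0,75],[-0.6,-0.1,0,0,0,0,75]]]}}

```text
t: 15.1
tcp_pos: [0.4641, 0.005, 0.0304]
tool_rot: [0.696, 0.133, -0.693, 0.133]
force: [0.0, -0.3, 0.2]
finger_gap: 0.878
```

Emit:
{"fn": "carry_out", "kwargs": {"commands": [[[-0.8,0,0,0,0,0,75],[-2,0,0,0,0,0,75],[-3.5,0,0,0,0,0,75],[-5,0,0,0,0,0,75],[-6,0,2,0,0,0,75]]]}}

```text
t: 15.6
tcp_pos: [0.4294, -0.0128, 0.182]
tool_rot: [0.701, 0.131, -0.688, 0.137]
force: [-0.4, -1.5, 0.7]
finger_gap: 0.878
```

```bash
python3 - <<'E'
from mv import *
avg(2,"e0")
crop(load("e0_s.pkl"),150,140,160,120,5,"pics/e0s.png")
crop(load("e0_t.pkl"),130,120,200,150,4,"pics/e0t.png")
E
```

```text
t 15.7 P [ 0.4184 -0.0118  0.1815] sd [0.0005 0.0003 0.0008] F [-3.09  0.54 -0.19] [3.1  0.44 0.47] yaw -1.1915 tilt [ 0.0054 -0.0021] gap 74.9
```

View pics/e0s.png

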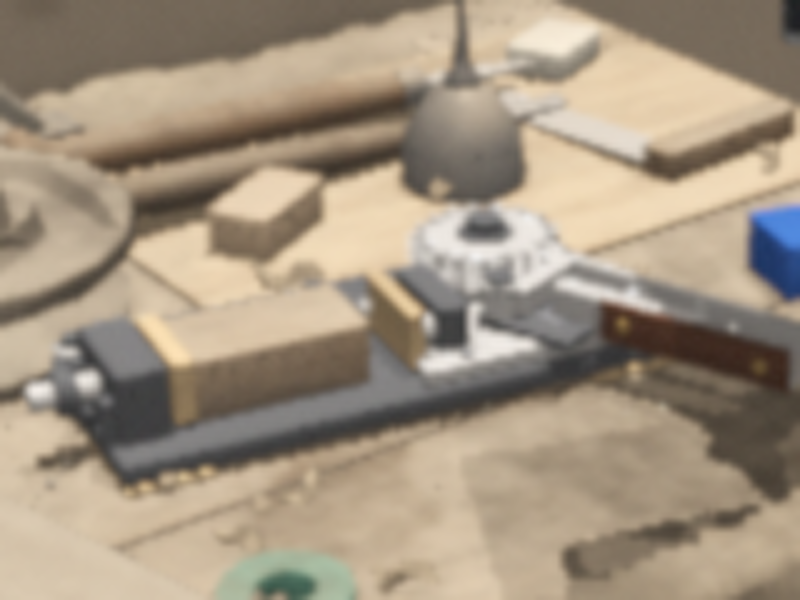

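View pics/e0t.png

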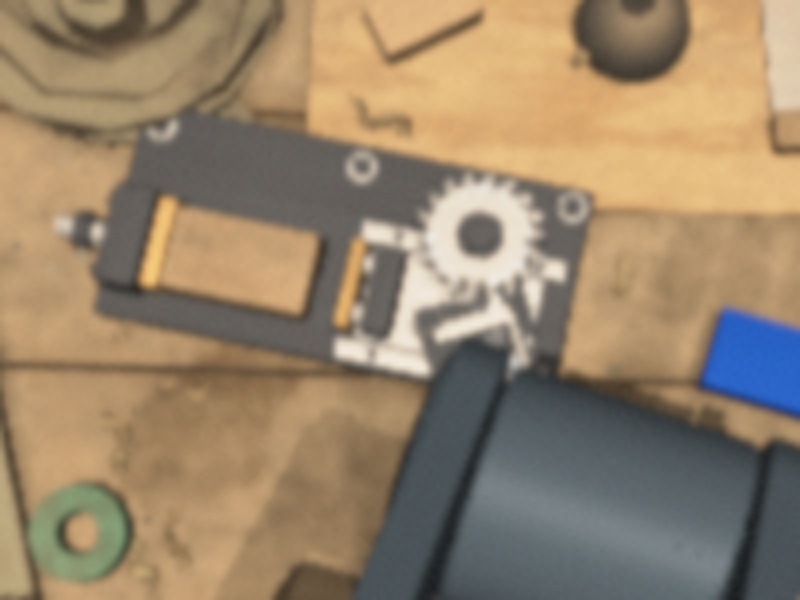

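```bash
python3 - <<'E'
from mv import *
T=load("e0_t.pkl");S=load("e0_s.pkl")
t=lambda x,y:(130+x/4-.4,120+y/4-.4); s=lambda x,y:(150+x/5-.4,140+y/5-.4)
print("BR",tri(T,t(305,317),S,s(368,325)),"TR",tri(T,t(322,237),S,s(330,286)))
C=[atz(T,t(*c),.046) for c in((177,207),(322,237),(305,317),(160,288))]
C=np.array(C);print(C.round(4),C.mean(0)); print("sides",np.linalg.norm(C-np.roll(C,-1,0),axis=1))
l=C[0]-C[1]+C[3]-C[2];print("long ang",np.arctan2(l[1],l[0]),"clamp y ang",np.pi/2+YAW)
# candidate free bench
print("spool",atz(T,t(80,530),.0),"bench front edges", atz(load("top0.pkl"),(250,282),0),"carving edge",atz(load("top0.pkl"),(140,270),0))
st()
E
```

```text
BR (array([0.55343082, 0.13310058, 0.04323307]), np.float64(0.0018898637650274824)) TR (array([0.59736803, 0.12518403, 0.04289466]), np.float64(0.00012493864617371))
[[0.6114 0.205  0.046 ]
 [0.5968 0.1249 0.046 ]
 [0.5524 0.132  0.046 ]
 [0.5662 0.2115 0.046 ]] [0.5816867  0.16835146 0.046     ]
sides [0.0814521  0.04496063 0.08064904 0.04566727]
long ang 1.394604756997388 clamp y ang 1.3927963267948966
spool [0.43691999 0.25639535 0.        ] bench front edges [0.378168   0.03197671 0.        ] carving edge [0.39737829 0.27474758 0.        ]
t 15.7 p [ 0.4189 -0.0115  0.1807] yaw_y -1.1932 tilt 0.0055 gap 74.9 F [ 0.   0.1 -0.7] q [-0.3   0.34  1.99  0.    0.81  0.9 ]
```

```bash
python3 - <<'E'
from mv import *
print(rows([.5817,.1684,.12],-.177))
E
```

```text
[  2.455  -4.296  -8.697 -11.645  -0.028  -0.06 ]
```

Emit:
{"fn": "carry_out", "kwargs": {"commands": [[[0,-0.8,-1.3,-1.5,0,0,85],[0,-1.6,-2.6,-3,0,0,85],[0,-2.4,-4,-4.5,0,0,85],[0,-3.2,-5.4,-6,0,0,85],[0,-4,-6.8,-7.5,0,0,85]]]}}

```text
t: 16.2
tcp_pos: [0.5442, 0.1459, 0.1785]
tool_rot: [0.615, 0.35, -0.613, 0.352]
force: [1.1, -0.3, 0.1]
finger_gap: 0.991
```

```bash
python3 - <<'E'
from mv import *
st();print(rows([.5817,.1684,.12],-.177))
E
```

```text
t 16.2 p [0.5442 0.1459 0.1785] yaw_y -0.5327 tilt 0.0051 gap 84.6 F [ 1.1 -0.3  0.1] q [ 0.06  0.51  1.65 -0.    0.98  0.6 ]
[ 2.346  0.826 -1.532 -4.076 -0.014 -0.057]
```

Emit:
{"fn": "carry_out", "kwargs": {"commands": [[[0,0.3,-0.6,-1.4,0,0,85],[0.6,0.6,-1.2,-2.8,0,0,85],[1.2,0.9,-1.6,-4.1,0,0,85],[1.8,0.9,-1.6,-4.1,0,0,85],[2.2,0.9,-1.6,-4.1,0,0,85]]]}}

```text
t: 16.7
tcp_pos: [0.5829, 0.1674, 0.1222]
tool_rot: [0.544, 0.452, -0.542, 0.454]
force: [-0.7, -0.1, -0.5]
finger_gap: 0.999
```

```bash
python3 - <<'E'
from mv import *
p,y=avg(4,"e1");print(rows([.5817,.1684,.018],-.177))
crop(load("e1_s.pkl"),150,110,160,120,5,"pics/e1s.png")
E
```

```text
t 16.9 P [0.5822 0.1671 0.1225] sd [0.0006 0.     0.0012] F [-0.11  0.21 -0.3 ] [0.23 0.36 0.6 ] yaw -0.1804 tilt [ 0.0021 -0.0009] gap 84.7
[ 4.241e+00 -8.300e-02 -4.400e-02 -4.000e-02 -1.000e-03 -5.400e-02]
```

View pics/e1s.png

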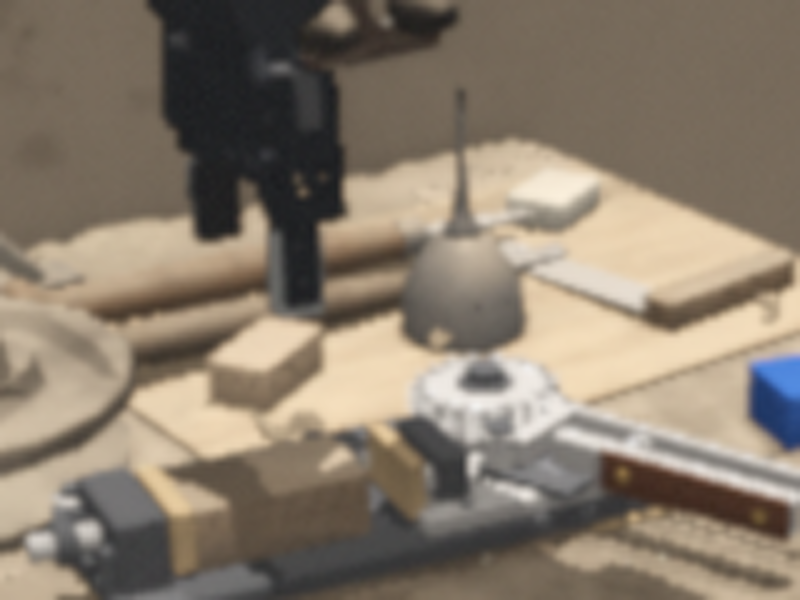

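Emit:
{"fn": "carry_out", "kwargs": {"commands": [[[0.8,-0.05,-0.04,0,0,-0.05,85],[1.6,-0.06,-0.04,0,0,-0.05,85],[2.4,-0.06,-0.04,0,0,-0.05,85],[3.2,-0.06,-0.04,0,0,-0.05,85],[3.7,-0.06,-0.04,0,0,-0.05,85]]]}}

```text
t: 17.4
tcp_pos: [0.5825, 0.1682, 0.0314]
tool_rot: [0.543, 0.453, -0.543, 0.453]
force: [-0.6, 0.6, -0.0]
finger_gap: 0.997
```

Emit:
{"fn": "carry_out", "kwargs": {"commands": [[[0.25,0,0,0,0,0,85],[0.45,0,0,0,0,0,85],[0.45,0,0,0,0,0,70],[0.45,0,0,0,0,0,60],[0.45,0,0,0,0,0,52]]], "force": 20}}

```text
t: 17.9
tcp_pos: [0.5829, 0.1684, 0.0212]
tool_rot: [0.544, 0.453, -0.542, 0.453]
force: [-0.6, -0.3, -1.0]
finger_gap: 0.61
```

```bash
python3 - <<'E'
from mv import *
p,y=avg(2,"e2")
crop(load("e2_s.pkl"),150,140,120,100,6,"pics/e2s.png")
E
```

```text
t 18.0 P [0.5828 0.1684 0.0211] sd [0.0001 0.     0.    ] F [0.17 0.37 0.46] [0.   0.26 0.32] yaw -0.1801 tilt [0.0021 0.0002] gap 51.8
```

View pics/e2s.png

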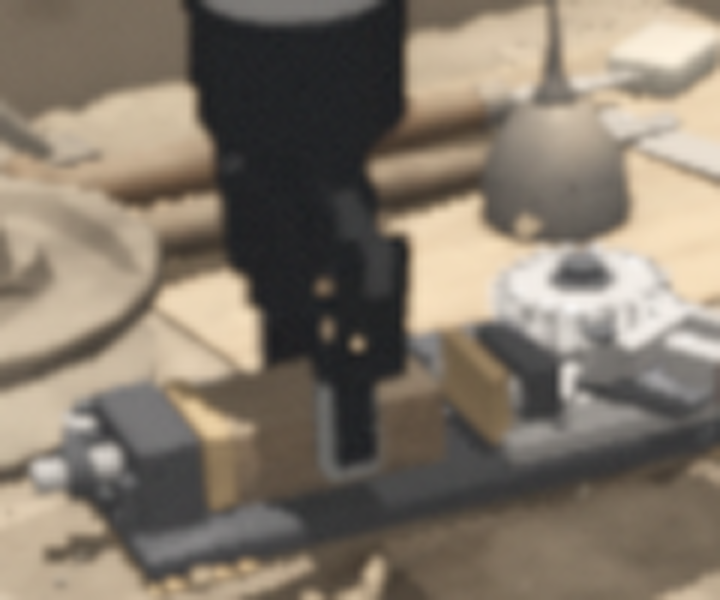

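Emit:
{"fn": "carry_out", "kwargs": {"commands": [[[0.05,0,0,0,0,0,48],[0.1,0,0,0,0,0,40],[0.1,0,0,0,0,0,40],[0.1,0,0,0,0,0,40],[0.1,0,0,0,0,0,40]]], "force": 30}}

```text
t: 18.5
tcp_pos: [0.5827, 0.1683, 0.0193]
tool_rot: [0.543, 0.453, -0.542, 0.453]
force: [-0.9, 0.8, 8.2]
finger_gap: 0.524
```

Emit:
{"fn": "carry_out", "kwargs": {"commands": [[[-0.1,0,0,0,0,0,40],[-0.3,0,0,0,0,0,40],[-0.5,0,0,0,0,0,40],[-0.8,0,0,0,0,0,40],[-1.1,0,0,0,0,0,40]]]}}

```text
t: 19.0
tcp_pos: [0.5823, 0.1683, 0.046]
tool_rot: [0.543, 0.453, -0.543, 0.453]
force: [-0.2, 0.3, -1.0]
finger_gap: 0.522
```

Emit:
{"fn": "carry_out", "kwargs": {"commands": [[[-0.4,0,0,0,0,0,40],[-0.8,0,0,0,0,0,40],[-1.2,0,0,0,0,0,40],[-1.6,0,0,0,0,0,40],[-1.6,0,0,0,0,0,40]]]}}

```text
t: 19.5
tcp_pos: [0.5836, 0.1684, 0.0874]
tool_rot: [0.544, 0.452, -0.542, 0.454]
force: [-0.4, -0.6, -0.5]
finger_gap: 0.52
```

```bash
python3 - <<'E'
from mv import *
p,y=avg(2,"e3")
crop(load("e3_s.pkl"),150,140,120,100,6,"pics/e3s.png")
print(rows([.455,.15,p[2]],-.177))
E
```

```text
t 19.6 P [0.5827 0.1683 0.0862] sd [0.0003 0.     0.0003] F [-0.02  0.23 -1.06] [0.18 0.04 0.16] yaw -0.1801 tilt [0.0023 0.0002] gap 44.4
[-2.100e-02 -4.884e+00  1.634e+00 -3.500e-02 -4.000e-03 -1.700e-02]
```

View pics/e3s.png

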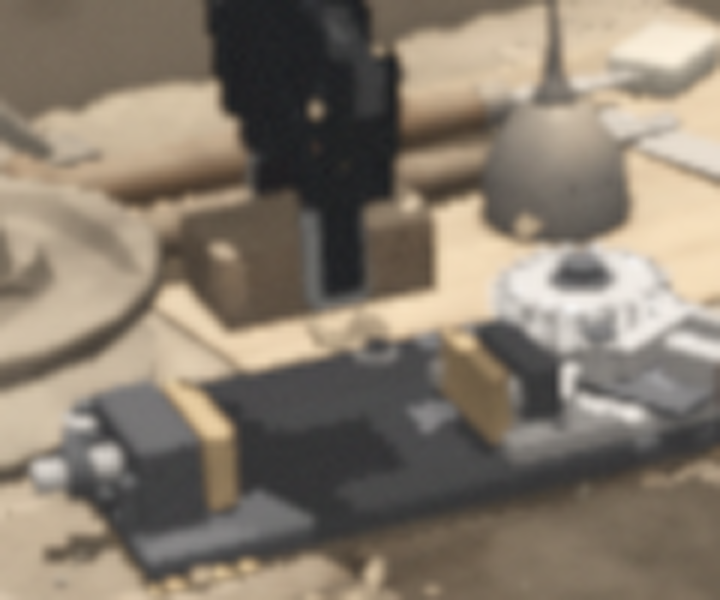

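Emit:
{"fn": "carry_out", "kwargs": {"commands": [[[0,-0.7,0.2,0,0,0,40],[0,-1.7,0.5,0,0,0,40],[0,-2.8,0.9,0,0,0,40],[0,-3.9,1.3,0,0,0,40],[0,-4.9,1.6,0,0,0,40]]]}}

```text
t: 20.1
tcp_pos: [0.4526, 0.1506, 0.0849]
tool_rot: [-0.543, -0.453, 0.543, -0.453]
force: [-0.1, -0.3, -1.3]
finger_gap: 0.52
```

Emit:
{"fn": "carry_out", "kwargs": {"commands": [[[0.4,0,0,0,0,0,40],[0.8,0,0,0,0,0,40],[1.2,0,0,0,0,0,40],[1.6,0,0,0,0,0,40],[1.8,0,0,0,0,0,40]]]}}

```text
t: 20.6
tcp_pos: [0.4551, 0.1508, 0.0389]
tool_rot: [-0.543, -0.453, 0.543, -0.453]
force: [-0.8, 1.0, 0.4]
finger_gap: 0.524
```

```bash
python3 - <<'E'
from mv import *
p,y=avg(2,"e4")
crop(load("e4_s.pkl"),170,150,140,110,5,"pics/e4s.png")
print(rows([.455,.15,.0033],-.177))
E
```

```text
t 20.7 P [0.4546 0.1508 0.0389] sd [0.     0.     0.0003] F [-0.23 -0.27 -0.96] [0.54 0.1  0.38] yaw -0.1802 tilt [-0.001  -0.0001] gap 44.4
[ 1.435  0.025  0.029 -0.037  0.003  0.01 ]
```

View pics/e4s.png

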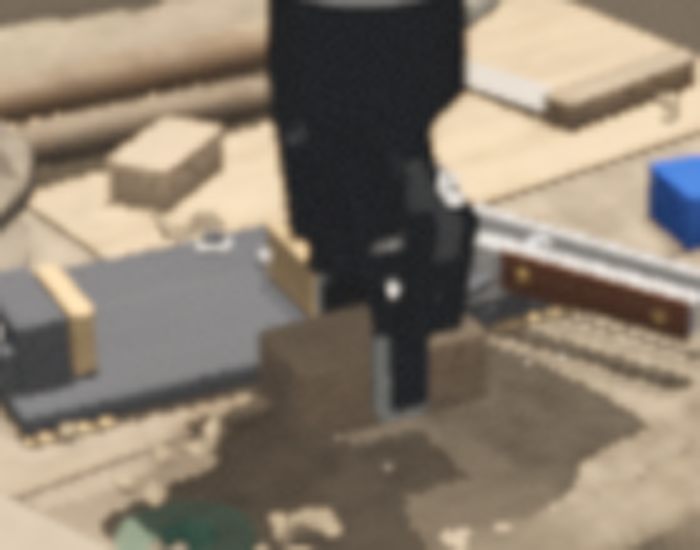

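Lower the last 36 mm, slowing down, watching for contact.

Emit:
{"fn": "carry_out", "kwargs": {"commands": [[[0.3,0,0,0,0,0,40],[0.6,0,0,0,0,0,40],[0.9,0,0,0,0,0,40],[1.1,0,0,0,0,0,40],[1.2,0,0,0,0,0,40]]]}}

```text
t: 21.2
tcp_pos: [0.4544, 0.1509, 0.0097]
tool_rot: [0.543, 0.453, -0.543, 0.453]
force: [-0.3, -0.1, -0.7]
finger_gap: 0.518
```

Emit:
{"fn": "carry_out", "kwargs": {"commands": [[[0.04,0,0,0,0,0,40],[0.08,0,0,0,0,0,40],[0.12,0,0,0,0,0,40],[0.16,0,0,0,0,0,40],[0.16,0,0,0,0,0,40]]]}}

```text
t: 21.7
tcp_pos: [0.4548, 0.1509, 0.0064]
tool_rot: [0.543, 0.453, -0.543, 0.453]
force: [1.1, -0.2, -0.9]
finger_gap: 0.518
```

Emit:
{"fn": "carry_out", "kwargs": {"commands": [[[0.03,0,0,0,0,0,40],[0.06,0,0,0,0,0,40],[0.09,0,0,0,0,0,40],[0.12,0,0,0,0,0,40],[0.12,0,0,0,0,0,40]]]}}

```text
t: 22.2
tcp_pos: [0.4547, 0.1509, 0.0033]
tool_rot: [0.543, 0.453, -0.543, 0.453]
force: [-0.1, 0.6, -0.7]
finger_gap: 0.521
```

Emit:
{"fn": "carry_out", "kwargs": {"commands": [[[0.02,0,0,0,0,0,40],[0.04,0,0,0,0,0,40],[0.04,0,0,0,0,0,40],[0.04,0,0,0,0,0,40],[0.04,0,0,0,0,0,40]]]}}

```text
t: 22.7
tcp_pos: [0.4547, 0.1509, 0.0033]
tool_rot: [0.543, 0.453, -0.543, 0.453]
force: [-0.7, 0.2, 8.4]
finger_gap: 0.523
```

Emit:
{"fn": "carry_out", "kwargs": {"commands": [[[-0.02,0,0,0,0,0,46],[-0.04,0,0,0,0,0,50],[-0.1,0,0,0,0,0,60],[-0.1,0,0,0,0,0,70],[-0.1,0,0,0,0,0,70]]]}}

```text
t: 23.2
tcp_pos: [0.4547, 0.1509, 0.0048]
tool_rot: [0.543, 0.453, -0.543, 0.453]
force: [-0.2, 0.2, 0.2]
finger_gap: 0.816
```

Emit:
{"fn": "carry_out", "kwargs": {"commands": [[[-0.4,0,0,0,0,0,70],[-1,0,0,0,0,0,70],[-2,0,0,0,0,0,70],[-3.5,0,0,0,0,0,70],[-5,0,0,0,0,0,70]]]}}

```text
t: 23.7
tcp_pos: [0.4539, 0.1508, 0.1313]
tool_rot: [-0.543, -0.453, 0.543, -0.453]
force: [1.0, -1.1, -1.1]
finger_gap: 0.818
```

Emit:
{"fn": "carry_out", "kwargs": {"commands": [[[-0.8,1,0,0,0,0,70],[-1.5,2,0,0,0,0,70],[-2,3,0,0,0,0,70],[-2.5,4,0,0,0,0,70],[-2.5,4,0,0,0,0,70]]]}}

```text
t: 24.2
tcp_pos: [0.5576, 0.1323, 0.1952]
tool_rot: [0.546, 0.45, -0.54, 0.455]
force: [-0.1, -0.4, 0.3]
finger_gap: 0.822
```

```bash
python3 - <<'E'
from mv import *
p,y=avg(4,"f")
crop(load("f_s.pkl"),150,130,160,120,5,"pics/fs.png")
crop(load("f_t.pkl"),130,50,260,220,3,"pics/ft.png")
E
```

```text
t 24.4 P [0.5519 0.1329 0.1924] sd [0.0015 0.0002 0.0008] F [-0.2  -0.13 -0.33] [0.13 0.42 0.83] yaw -0.1803 tilt [-0.0005  0.0001] gap 70.2
```

View pics/fs.png

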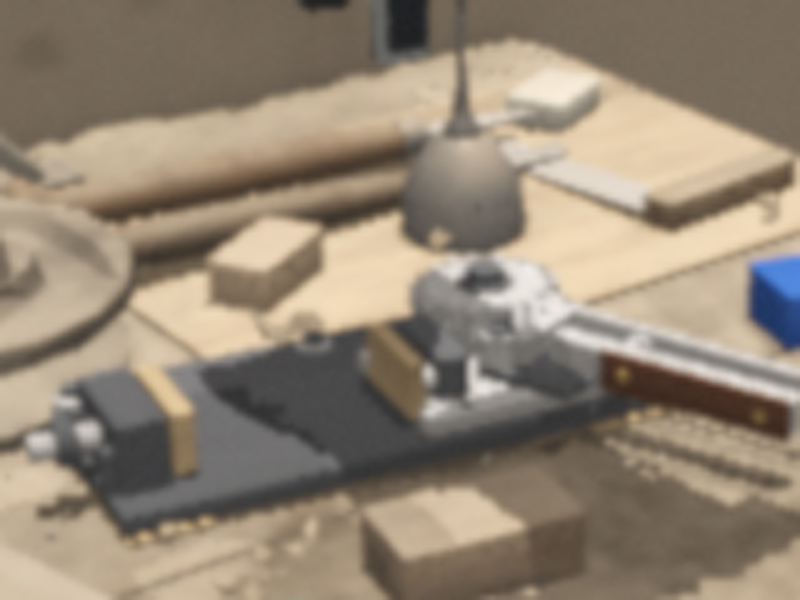

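View pics/ft.png

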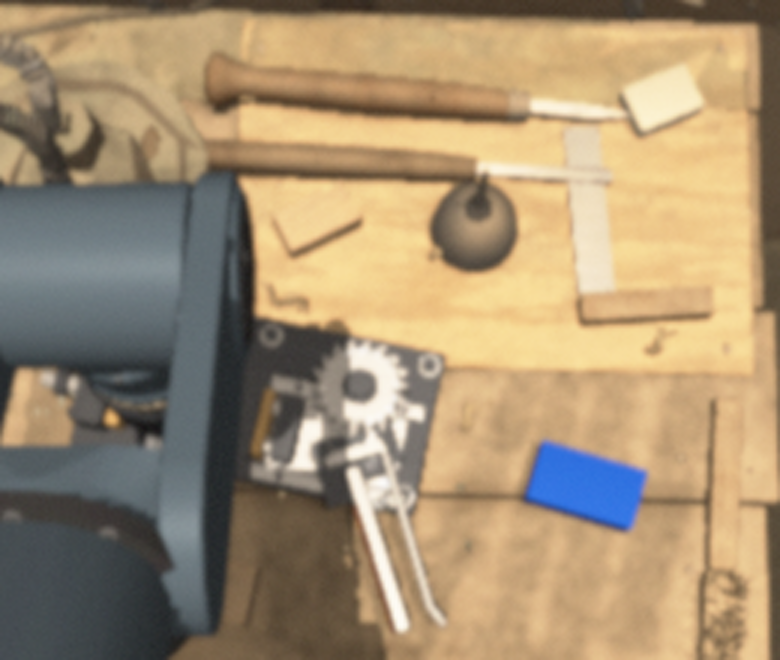

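```bash
python3 - <<'E'
from mv import *
T0=load("top0.pkl");T=load("f_t.pkl")
t0=lambda x,y:(140+x/5-.4,140+y/5-.4);t=lambda x,y:(130+x/3-.4,50+y/3-.4)
def ang(d,a,b): 
    v=atz(d,b,.045)-atz(d,a,.045);return np.arctan2(v[1],v[0])
a0=ang(T0,t0(470,315),t0(426,586));a=ang(T,t(357,470),t(403,628))
print(a0,a,((a-a0+np.pi)%(2*np.pi))-np.pi, "theta0",(a0-(np.pi+YAW)),)
S=load("f_s.pkl");s=lambda x,y:(150+x/5-.4,130+y/5-.4)
# blank top corners in scene at z=.03
print([atz(S,s(*c),.03).round(4) for c in((363,532),(390,566),(585,520))])
E
```

```text
3.019157618972675 -2.8300886436835664 0.43393904452334464 theta0 0.055564965382882026
[array([0.4643, 0.1969, 0.03  ]), array([0.4369, 0.2029, 0.03  ]), array([0.4184, 0.1225, 0.03  ])]
```

```bash
python3 - <<'E'
from mv import *
from ortho import ortho
def bar(d,yaw,nm):
    im=ortho(d,.045,PX,PY,yaw,-.19,-.02,-.05,.06,.0005);cv2.imwrite(nm,cv2.resize(im,None,fx=2,fy=2))
    g=cv2.cvtColor(im,7).astype(float);pts=[]
    for x in np.arange(-.155,-.09,.003):
        r=int((-.02-x)/.0005);row=g[r-2:r+3].mean(0);lo,hi=int((.06-.035)/.0005),int((.06-.003)/.0005)
        k=lo+np.argmax(row[lo:hi]);w=np.clip(row[k-14:k+15]-row[k]*.7,0,None);pts.append((x,.06-.0005*(k-14+(w*np.arange(29)).sum()/w.sum())))
    P=np.array(pts);c=np.polyfit(P[:,0],P[:,1],1);print(nm,c,np.std(P[:,1]-np.polyval(c,P[:,0])),"theta",np.arctan(c[0]))
    return np.arctan(c[0])
bar(load("top0.pkl"),YAW,"pics/b0.png")
bar(load("f_t.pkl"),YAW+.5,"pics/b1.png")
E
```

```text
pics/b0.png [0.03277601 0.02339958] 4.656208551121493e-05 theta 0.03276428180822983
pics/b1.png [0.01191795 0.02292326] 4.800184187289301e-05 theta 0.011917388260405224
```

View pics/b1.png

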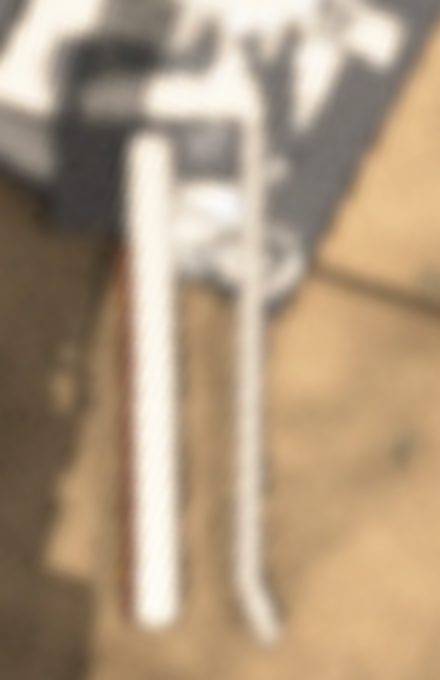

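Emit:
{"fn": "carry_out", "kwargs": {"commands": [[[-0.3,-0.6,1.6,0,0,0,70],[-0.6,-1.2,3.2,0,0,0,70],[-0.9,-1.8,4.8,0,0,0,70],[-1.2,-2.4,6.4,0,0,0,70],[-1.2,-3,8,0,0,0,70]]]}}

```text
t: 24.9
tcp_pos: [0.4411, -0.0506, 0.2225]
tool_rot: [0.543, 0.453, -0.543, 0.453]
force: [0.2, -0.8, -0.4]
finger_gap: 0.819
```

Emit:
{"fn": "carry_out", "kwargs": {"commands": [[[0,0,1,0,0,0,70],[0,0,2,0,0,0,70],[0,0,3,0,0,0,70],[0,0,4,0,0,0,70],[0,0,4,0,0,0,70]]]}}

```text
t: 25.4
tcp_pos: [0.4241, -0.15, 0.2218]
tool_rot: [-0.544, -0.452, 0.544, -0.452]
force: [-0.1, 0.3, -0.3]
finger_gap: 0.821
```

```bash
python3 - <<'E'
from mv import *
p,y=avg(4,"g")
crop(load("g_s.pkl"),150,150,160,120,5,"pics/gs.png")
crop(load("g_t.pkl"),130,110,200,180,4,"pics/gt.png")
E
```

```text
t 25.6 P [ 0.4242 -0.1477  0.2218] sd [0.0002 0.0005 0.0001] F [ 0.58  0.68 -0.33] [0.47 0.43 0.48] yaw -0.1808 tilt [-0.0009  0.0017] gap 70.0
```

View pics/gs.png

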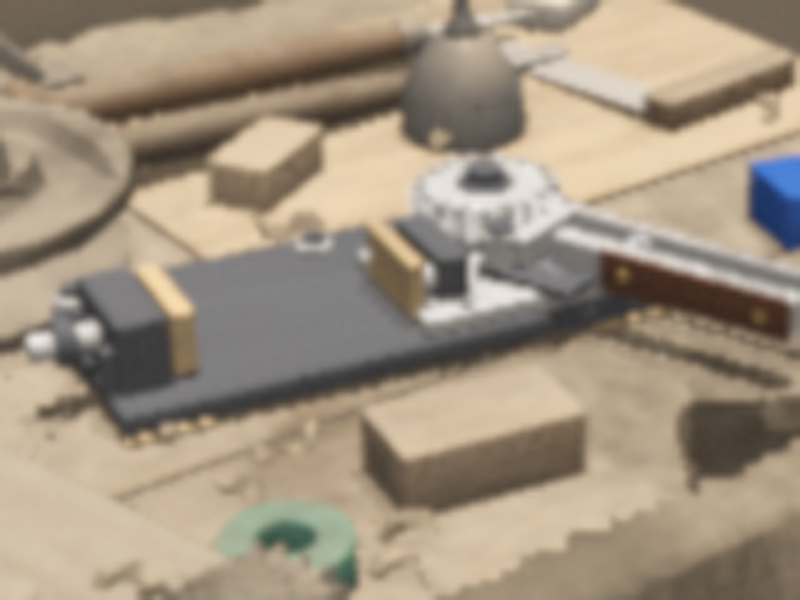

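View pics/gt.png

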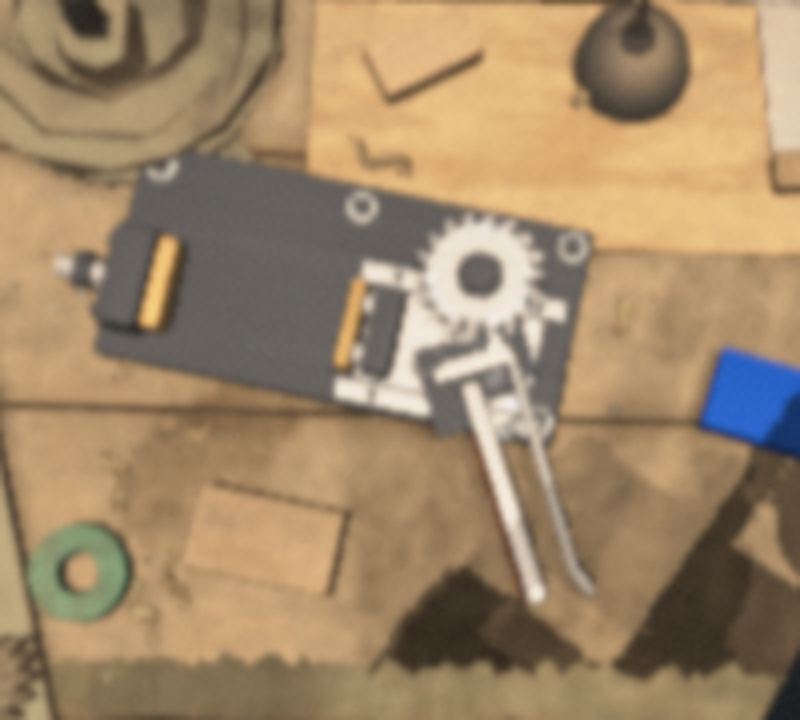

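```bash
python3 - <<'E'
from mv import *
T=load("g_t.pkl");S=load("g_s.pkl")
t=lambda x,y:(130+x/4-.4,110+y/4-.4);s=lambda x,y:(150+x/5-.4,150+y/5-.4)
for a,b in(((186,563),(404,464)),((330,592),(583,418)),((348,511),(518,370)),((207,483),(363,430))): print(tri(T,t(*a),S,s(*b)))
from ortho import ortho
g=cv2.cvtColor(ortho(T,.045,PX,PY,YAW+.5,-.19,-.02,-.05,.06,.0005),7).astype(float);P=[]
for x in np.arange(-.155,-.09,.003):
    r=int((-.02-x)/.0005);row=g[r-2:r+3].mean(0);k=50+np.argmax(row[50:114]);w=np.clip(row[k-14:k+15]-row[k]*.7,0,None);P.append((x,.06-.0005*(k-14+(w*np.arange(29)).sum()/w.sum())))
P=np.array(P);print("theta",.5+np.polyfit(P[:,0],P[:,1],1)[0])
E
```

```text
(array([0.44124629, 0.19344639, 0.02526977]), np.float64(9.495630588546128e-05))
(array([0.42813836, 0.1152372 , 0.02380176]), np.float64(0.0007334568828733074))
(array([0.47387586, 0.10966975, 0.02328047]), np.float64(0.006448938651934597))
(array([0.48473339, 0.18503977, 0.01733953]), np.float64(0.002180419181868773))
theta 0.5068416667363592
```

```bash
python3 -c "
from station import manip
print(manip.sign_off())"
```

```text
the job is handed in; nothing more can be done
None
```

I let the blank out of the clamp and laid it flat on the bench, then handed the job in at about 25.6 s. No verdict was reported.

**How it went**
- **Lever:** I eased it tighter by pressing on the blade side only, with about 15 N at the wrist. The catch drew in to the bar. I then closed both fingers on bar and blade and swung the lever back until the wrist felt about 6 N against the stop.
- **Blank:** I lifted it out by its long sides and set it down in front of the clamp at about (0.455, 0.15).

**Last checks**
- **Lever angle:** The pictures show it resting at about 0.51 rad, above the required 0.47 but short of the 0.56 stop. At the stop, the tool position put it at about 0.57, so it came back about 0.05 rad when I released it. It did not move noticeably between the last two pictures.
- **Blank height:** Wrist contact came at the expected height, which puts its underside on the bench. Three of the four triangulated top corners came out at 23–25 mm instead of 30. The same method read about 3 mm low on known heights. The fourth corner came out at 17 mm; I put that down to poor pixel picks. By eye it lies flat.
- **Other things:** The tape spool, oil can and try square look undisturbed in the pictures. The dust brush was out of frame or only partly seen, but the arm never worked near it.
- **Gripper:** It is open and clear of everything.

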